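# Pack the slanted breakfast crate

### The arm

A 6-joint arm with a two-finger parallel gripper is mounted at the origin on a cart in front of the work surface, level with it; the furniture and walls round the work are solid. World frame = base frame: x ahead of the robot, y to its left, z up, the work surface at z = 0. Lengths are in m, angles in rad, forces in N, time in s.
With the tool pointing down it reaches from about 0.325 to 0.925 m from the base axis. Payload 3.1 kg.
Tool frame: the origin (TCP) lies midway between the tips of the shut fingers; the grasp point (between the pads) lies 19 mm behind it; z points along the fingers, y is the line along which they close (so a half turn about z gives the same grasp; the last joint's range is limited). The gripper opens to 85 mm and grips with 20 to 120 N. Pads are 22 mm wide; open, the fingers measure 114 mm over their backs; the gripper's body (76 mm by 85 mm) begins 54 mm behind the grasp point. The pads swing forward as they close: fully open they stand 13 mm farther back than shut.
Start: joints at [-1.372, 0.217, 1.613, -0, 1.311, -0.112], TCP at [0.191, -0.595, 0.231] pointing down, gripper open.
Joint ranges: [-2.75, 2.75], [-0.78, 2.1], [0.31, 2.55], [-1.13, 4.27], [0.13, 2.63], [-2.58, 2.58]. Speed limits (rad/s): [2.79, 2.79, 3.14, 3.14, 3.14, 3.14].

### API

Orientations are given as a unit quaternion [x, y, z, w].
In Python, from rig import bot gives the robot as it stands. The module is installed in compiled form; this text tells all that it offers. Calls block until the motion is done:
- bot.move_pose(position, orientation): joint-space move of the TCP to a pose.
- bot.movel(position, speed=0.15, orientation=None, f_stop=None): straight line of the TCP; orientation=None keeps the orientation; speed is the mean speed in m/s. With f_stop (N) it stops when the force on the tool has changed by that much, and returns True; else False.
- bot.movej(angles): joint-space move.
- bot.set_gripper(opening, force=None): finger opening in m; force is the grip in N (None keeps the last); returns when the fingers have stopped.
- bot.wait(seconds).
- bot.ik(position, orientation): joint angles nearest the present ones, or None.
- bot.read_camera(name): name is "side" or "top"; returns a dict with "img" (400x640x3 uint8, red, green, blue), "fx", "fy", "cx", "cy" (pixels), "camera_from_world" (4x4, takes a point from world to camera coordinates). Camera axes: x right, y down, z forward; pixel columns grow to the right and rows downward; lengths in m; the calibration is good to about 2 mm. A picture is of the moment at which its call begins. There is no depth.
A pose or a line that the arm cannot do raises bot.MotionError and nothing moves.
- bot.job_done(): hands the job in; it is judged then, once.
Readings, each from a call of its own:
- bot.read_clock(): time.
- bot.read_joint_pos(): joint angles.
- bot.read_dq(): joint speeds.
- bot.read_effort(): joint torques, N m.
- bot.read_position(): TCP position.
- bot.read_orientation(): TCP orientation.
- bot.read_ft_force(): force on the tool from outside, world axes, zero at the start.
- bot.read_torque(): the same for the moment, N m.
- bot.read_gripper_width(): finger opening in m.
- bot.read_grip_force(): force on a finger pad.
Only numpy, scipy, OpenCV 4.12 (cv2) and the standard library are available. Lean on these libraries where they do the work, as an engineer would, in place of code of your own. Each camera call takes 0.05 s, during which the arm holds its last target. There are 200 camera calls.

### The job

Pack the slanted wooden crate for breakfast: stand the gold-lidded jam jar and the salt shaker side by side in its front row, behind the low front board, and the white canister and the wooden pepper mill side by side in the back row behind the round rail, each the right way up with its base down on the sloping floor. Take the four that stand out on the open worktop near the robot, not the like things kept back against the walls or window. Set them in without dropping them, and leave the other things on the worktop where they are.

Things in the scene. Friction and masses are not known exactly. Their poses are not given: they have to be found in the camera images.
- crate: Pale wooden open crate fixed in a black wire stand, leaning 24 degrees towards the robot side. Origin: centre of the inner floor, 68 mm above the worktop. Its axes lean with it: x up the slope, away from the low front board; y left across it; z square to the floor. Inside 158 mm along x (-79 to +79), 134 mm along y (-67 to +67). Boards 9 mm thick.
- rail (a point): Middle of the round wooden rail, 8 mm thick, that runs across the crate along its y at x = +1, z = 58 mm of the crate, held by an ear (22 mm wide in x, 66 mm high) on each side board. Tops of the boards above the inner floor, along the crate's z: front 32 mm, sides 42 mm, back 71 mm.
- front_row (a point): Centre of the floor of the front row, between front board and rail: 76 mm deep (crate x -79 to -3), 134 mm wide, axes as the crate's. Things stay where they are set on the sloping floor or slide a little down it.
- back_row (a point): Centre of the floor of the back row, between rail and back board: 74 mm deep (crate x +5 to +79), 134 mm wide, axes as the crate's. Tall things here may lean against the rail.
- jam: Low round jam jar with a flat gold lid and no cloth, 68 mm across, 89 mm high; weight about 0.36 kg. Origin: centre of the base, z up through the lid. Starts upright on the worktop. Goes in the front row.
- salt: Clear round salt shaker with a grey domed top, 90 mm high; body 44 mm across up to 66 mm high, top 34 mm across above 74 mm; about 0.1 kg. Origin: centre of the base, z up. Starts upright on the worktop. Goes in the front row.
- canister: White square canister, body 63 x 63 mm and 118 mm high, under a lid of the same width up to 128 mm (fixed on) with a 19 mm round knob up to 144 mm; about 0.42 kg. Origin: centre of the base; x and y square to its sides, z up. Starts upright on the worktop, its yaw varies. Goes in the back row.
- mill: Turned wooden pepper mill, foot 58 mm across, rigid head 49 mm across between 123 and 159 mm high, small steel knob up to 170 mm; about 0.18 kg. Origin: centre of the base, z up. Starts upright on the worktop. Goes in the back row.
- mug: Bystander, to be left alone: white tea mug with a yellow band. Origin: centre of its underside.
- jug: Bystander, to be left alone: smoked dark juice jug with lid. Origin: centre of its underside.
- clothjar_a: Bystander, to be left alone: jam jar with a patterned cloth cap and red bow, 100 wide, 133 high, right of the crate (mm). Origin: centre of its underside.
- clothjar_c: Bystander, to be left alone: jam jar with a patterned cloth cap and red bow, 88 wide, 118 high, nearer the robot on the right (mm). Origin: centre of its underside.
- spice: Bystander, to be left alone: spice jar with a green cap, 46 across, 106 high (mm). Origin: centre of its underside.
Not all that is in view belongs to the job. What is shaped like the jam but turquoise is not meant. Leave any blue look-alike of the part that bears crate alone.

How it is judged:
By the outcome, as a careful person would: the job done as asked, in the order asked, and still so for the second after the job is handed in, with the robot touching nothing.
It also fails if it takes over 72 s, if anything falls off the work surface, if the arm or the gripper's body presses on something with over 40 N, if the wrist force passes 120 N, or if a joint passes its speed limit or range.

## Working session

There is one attempt and no reset: what is moved stays moved. The work goes in short steps, each a Python script; the robot and the scene stay as the last script left them, time stands still between calls to the robot, and variables do not carry over. Pictures are saved under pics/ and viewed, at most 10 in all, crops included, and the job is handed in when it is done.

```bash
mkdir -p pics; ls
python3 - <<'E'
from rig import bot
import cv2, numpy as np
np.set_printoptions(precision=4,suppress=True)
for n in("side","top"):
    c=bot.read_camera(n); cv2.imwrite(f"pics/{n}0.png",c["img"][:,:,::-1])
    print(n,c["fx"],c["fy"],c["cx"],c["cy"]);print(c["camera_from_world"])
print(bot.read_clock(),bot.read_orientation(),bot.read_gripper_width())
E
```

```text
pics
side 510.50432158804267 510.50432158804267 317.1218478802869 200.9369814324312
[[ 0.8401 -0.5425 -0.0033 -0.5187]
 [-0.3425 -0.5256 -0.7787  0.1861]
 [ 0.4207  0.6553 -0.6274  2.1282]
 [ 0.      0.      0.      1.    ]]
top 379.72102923001916 379.72102923001916 319.85772086702116 197.83160500336953
[[ 0.0255 -0.9997 -0.0024 -0.1479]
 [-0.9935 -0.0251 -0.1113  0.5656]
 [ 0.1112  0.0052 -0.9938  1.3234]
 [ 0.      0.      0.      1.    ]]
0.1 [ 0.9879  0.1548 -0.0001 -0.0011] 0.08518487745787162
```

View pics/side0.png

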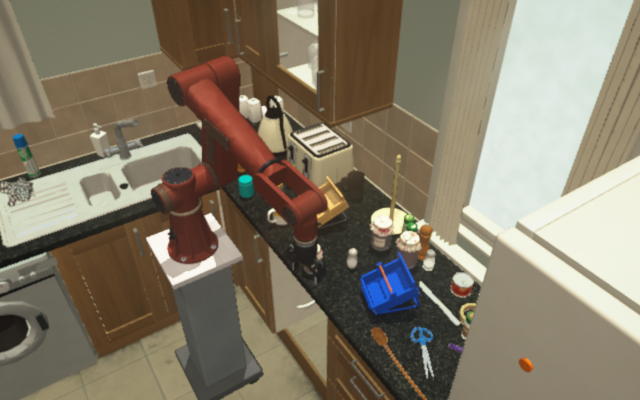

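View pics/top0.png

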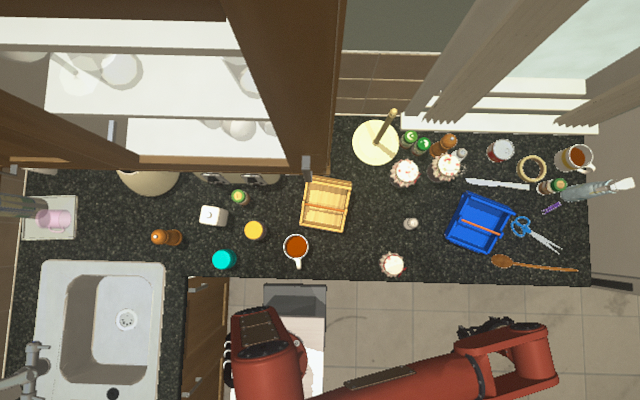

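```bash
cat > h.py <<'E'
import cv2, numpy as np
np.set_printoptions(precision=4,suppress=True)
from rig import bot
def cam(n):
    c=bot.read_camera(n); c["K"]=np.array([[c["fx"],0,c["cx"]],[0,c["fy"],c["cy"]],[0,0,1]]); return c
def proj(c,P):
    P=np.atleast_2d(P); T=c["camera_from_world"]; q=(P@T[:3,:3].T+T[:3,3])@c["K"].T; return q[:,:2]/q[:,2:]
def back(c,uv,z):
    T=c["camera_from_world"]; R=T[:3,:3]; o=-R.T@T[:3,3]; d=R.T@np.linalg.solve(c["K"],[uv[0],uv[1],1]); return o+d*(z-o[2])/d[2]
E
python3 - <<'E'
from h import *
c=cam("top")
im=cv2.resize(c["img"][165:275,140:350,::-1],None,fx=3.8,fy=3.8,interpolation=cv2.INTER_CUBIC)
cv2.imwrite("pics/c1.png",im)
for n,uv,z in[("can",(213,215),.128),("mill",(158,236),.165),("jam",(254,230),.089),("salt",(410,223),.085),("turq",(222,259),.089),("crate",(326,205),.1)]: print(n,back(c,uv,z))
s=cam("side"); print(-s["camera_from_world"][:3,:3].T@s["camera_from_world"][:3,3], -c["camera_from_world"][:3,:3].T@c["camera_from_world"][:3,3])
im2=cv2.resize(c["img"][120:275,350:520,::-1],None,fx=3.8,fy=3.8,interpolation=cv2.INTER_CUBIC)
cv2.imwrite("pics/c2.png",im2)
E
```

```text
can [0.4925 0.2168 0.128 ]
mill [0.4191 0.3774 0.165 ]
jam [0.4476 0.0862 0.089 ]
salt [ 0.4849 -0.4423  0.085 ]
turq [0.3479 0.1893 0.089 ]
crate [ 0.5377 -0.1552  0.1   ]
[-0.3958 -1.5782  1.4783] [ 0.4185 -0.1405  1.3778]
```

View pics/c1.png

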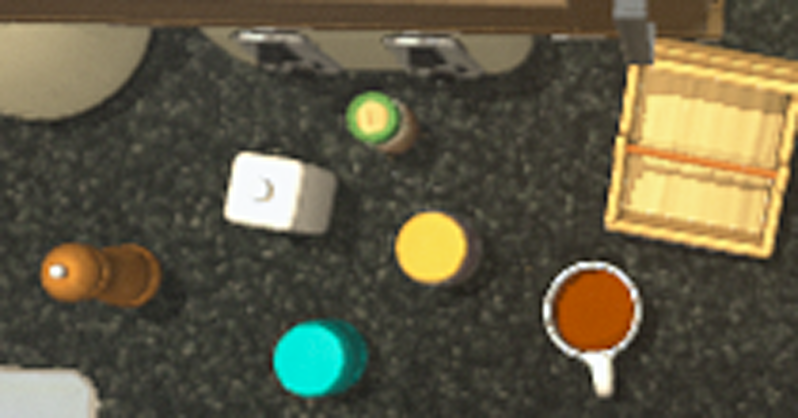

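View pics/c2.png

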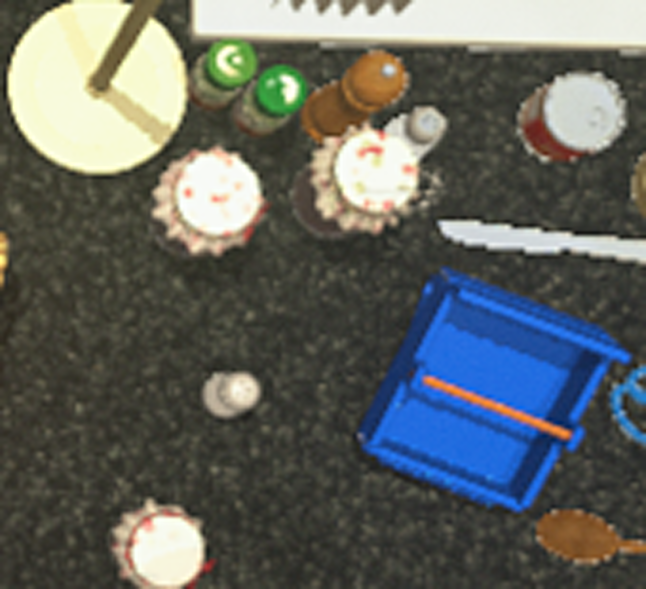

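Top crop 1 shows the mill (knob at full-image px ~155,236), the canister (~209,214), the gold-lid jar (~254,230), the turquoise look-alike (~222,259), the spice jar (~239,196), the mug (~296,246) and the pale crate (~326,205). Crop 2 shows the salt shaker on the open worktop (~411,223), a blue look-alike crate (~480,222), and a mill and salt by the window (~448,143 and 461,153).

- **Jam:** gold lid at (254,230). The turquoise jar and the red jar by the window don't fit.
- **Salt:** the one at (411,223), out in the open.
- **Mill:** the one at (160,236).
- **Canister:** the one at (211,215).
- **Crate:** the pale one.

Next I'll swing the arm over the jam, which clears the side view of the crate, and fit the poses.

```bash
cat >> h.py <<'E'
from scipy.spatial.transform import Rotation as Ro
from scipy.optimize import minimize
import itertools
def quat(obj,phi): # tool pointing down object's -z, spun by phi (rad) about object z; phi=0 closes along object y, pi/2 along x
    return (obj*Ro.from_euler('z',phi)*Ro.from_euler('x',np.pi)).as_quat()
def crateR(yaw): return Ro.from_euler('z',yaw)*Ro.from_euler('y',-np.radians(24))
def box(x0,x1,y0,y1,z0,z1): return np.array(list(itertools.product((x0,x1),(y0,y1),(z0,z1))))/1000
BOX=[box(-88,88,-76,76,-9,0),box(-88,-79,-76,76,-9,32),box(79,88,-76,76,-9,71),box(-88,88,67,76,-9,42),box(-88,88,-76,-67,-9,42),
 box(-10,12,67,76,0,66),box(-10,12,-76,-67,0,66),box(-3,5,-67,67,54,62)]
def cratepts(p): 
    R=crateR(p[2]).as_matrix(); return [b@R.T+[p[0],p[1],.068] for b in BOX]
def sil(c,parts,S=4):
    m=np.zeros((400*S,640*S),np.uint8)
    for b in parts:
        q=(proj(c,b)+.5)*S; cv2.fillConvexPoly(m,cv2.convexHull(q.astype(np.float32)).astype(np.int32),255)
    return cv2.resize(m,(640,400),interpolation=cv2.INTER_AREA)/255.
def cyl(x,y,r,z0,z1):
    t=np.linspace(0,2*np.pi,40); return np.array([[x+r*np.cos(a),y+r*np.sin(a),z] for a in t for z in(z0,z1)])
E
python3 - <<'E'
from h import *
import pickle
yaw=np.radians(-10)
bot.move_pose([.4476,.0862,.20],quat(Ro.from_euler('z',yaw),0))
c=cam("top"); s=cam("side"); pickle.dump((c,s),open("cams.pkl","wb"))
hc=cv2.cvtColor(c["img"],cv2.COLOR_RGB2HSV); hs=cv2.cvtColor(s["img"],cv2.COLOR_RGB2HSV)
print("crate hsv top",hc[205,326],hc[195,340],hc[220,310],"side",hs[195,330],hs[205,325])
print("t",bot.read_clock(), bot.read_joint_pos())
P=np.array([.53,-.155,.068])
for n,off in(("jam",(-42,31,60)),("salt",(-54,-42,60)),("can",(39,30,110)),("mill",(34,-35,140))):
    for z in(0,.1):
        for k in range(4):
            phi=k*np.pi/2-np.pi
            R=crateR(yaw); p=P+R.apply(np.array(off)/1000+[0,0,z-.02]); print(n,z,k,bot.ik(p,quat(R,phi)))
o=np.vstack([cv2.resize(s["img"][120:320,210:480],None,fx=2.2,fy=2.2,interpolation=cv2.INTER_CUBIC)])
cv2.imwrite("pics/s1.png",o[:,:,::-1])
E
```

```text
crate hsv top [ 21 125 242] [ 20 130 235] [ 26  85 249] side [ 19 130 196] [ 20 133 240]
t 2.875 [ 0.0349 -0.124   2.0287 -0.0001  1.2366  1.7813]
jam 0 0 [-0.4438 -0.1039  2.3111  0.2124  0.539  -2.0008]
jam 0 1 None
jam 0 2 [-0.4438 -0.1039  2.3111  0.2124  0.539   1.1407]
jam 0 3 [-0.4438 -0.1039  2.3111  0.2124  0.539  -0.4301]
jam 0.1 0 [-0.4772 -0.3961  2.3325  0.1681  0.8104 -1.9651]
jam 0.1 1 None
jam 0.1 2 [-0.4772 -0.3961  2.3325  0.1681  0.8104  1.1765]
jam 0.1 3 [-0.4772 -0.3961  2.3325  0.1681  0.8104 -0.3943]
salt 0 0 [-0.641  -0.0873  2.3082  0.346   0.5696 -2.2967]
salt 0 1 [-0.641  -0.0873  2.3082  0.346   0.5696  2.4157]
salt 0 2 [-0.641  -0.0873  2.3082  0.346   0.5696  0.8449]
salt 0 3 [-0.641  -0.0873  2.3082  0.346   0.5696 -0.7259]
salt 0.1 0 [-0.6966 -0.3765  2.3295  0.276   0.8395 -2.2416]
salt 0.1 1 [-0.6966 -0.3765  2.3295  0.276   0.8395  2.4708]
salt 0.1 2 [-0.6966 -0.3765  2.3295  0.276   0.8395  0.9   ]
salt 0.1 3 [-0.6966 -0.3765  2.3295  0.276   0.8395 -0.6708]
can 0 0 [-0.412  -0.1188  2.1472  0.1473  0.7102 -1.9004]
can 0 1 None
can 0 2 [-0.412  -0.1188  2.1472  0.1473  0.7102  1.2412]
can 0 3 [-0.412  -0.1188  2.1472  0.1473  0.7102 -0.3296]
can 0.1 0 [-0.4373 -0.3378  2.1399  0.1314  0.9376 -1.8898]
can 0.1 1 None
can 0.1 2 [-0.4373 -0.3378  2.1399  0.1314  0.9376  1.2518]
can 0.1 3 [-0.4373 -0.3378  2.1399  0.1314  0.9376 -0.319 ]
mill 0 0 [-0.5732 -0.1725  2.1408  0.2227  0.7964 -2.0953]
mill 0 1 None
mill 0 2 [-0.5732 -0.1725  2.1408  0.2227  0.7964  1.0463]
mill 0 3 [-0.5732 -0.1725  2.1408  0.2227  0.7964 -0.5245]
mill 0.1 0 [-0.6155 -0.3751  2.1186  0.2046  1.0247 -2.0852]
mill 0.1 1 None
mill 0.1 2 [-0.6155 -0.3751  2.1186  0.2046  1.0247  1.0564]
mill 0.1 3 [-0.6155 -0.3751  2.1186  0.2046  1.0247 -0.5144]
```

View pics/s1.png

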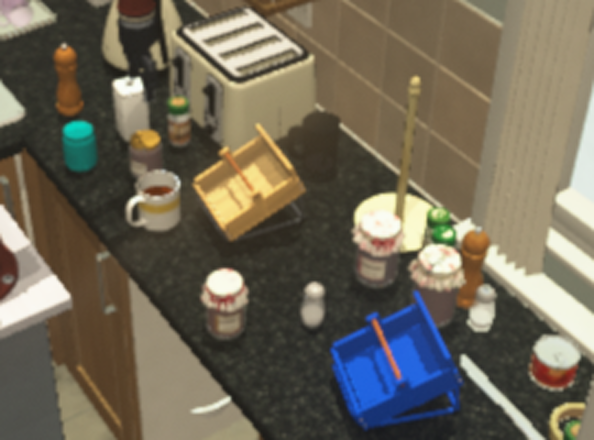

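The side crop shows the scene unobstructed: pale crate at crop (250,185), the real salt (313,305), jam (145,155), canister (130,108), mill (67,80). The arm isn't visible in it though I expected it, so I'll check where it really is and then run the fits.

Run:
```python
from h import *
import pickle
c,s=pickle.load(open("cams.pkl","rb"))
print("pos",bot.read_position(),bot.read_joint_pos(),"proj side",proj(s,bot.read_position()),proj(c,bot.read_position()), proj(s,[.4476,.0862,.089]), proj(s,[0,0,0]))
def cm(c,uv,win,lo,hi):
    h=cv2.cvtColor(c["img"],cv2.COLOR_RGB2HSV); m=cv2.inRange(h,lo,hi); n,l,st,ce=cv2.connectedComponentsWithStats(m)
    u,v=uv; sub=l[v-win:v+win+1,u-win:u+win+1]; k=np.bincount(sub[sub>0]).argmax(); return (l==k),ce[k],st[k]
mt,_,a=cm(c,(330,205),30,(14,60,100),(32,255,255)); ms,_,b=cm(s,(325,207),20,(14,60,60),(32,255,255)); print("crate masks",a,b)
def cost(p,cams=((c,mt),(s,ms))):
    e=0
    for k,m in cams:
        w=sil(k,cratepts(p)); e+=np.abs(w-m).sum()/m.sum()
    return e
x0=[.53,-.155,-.17]; iso=np.array([x0]+[np.add(x0,d) for d in([.02,0,0],[0,.02,0],[0,0,.1])])
for cams in(((c,mt),(s,ms)),((c,mt),),((s,ms),)):
    r=minimize(cost,x0,args=(cams,),method="Nelder-Mead",options=dict(initial_simplex=iso,xatol=3e-4,fatol=1e-4)); print("crate",r.x,np.degrees(r.x[2]),r.fun)
    if len(cams)==2: p=r.x
# jam lid
m,ce,st=cm(c,(254,230),6,(15,120,120),(32,255,255)); print("jam",back(c,ce,.088),st,ce)
ov=[]
for k,(r0,r1,c0,c1,f) in((c,(165,275,140,350,2.8)),(s,(120,240,210,360,2.8))):
    f=4 if k is s else 3.8
    im=cv2.resize(k["img"][r0:r1,c0:c1,::-1],None,fx=f,fy=f,interpolation=cv2.INTER_CUBIC)
    for bx in cratepts(p):
        q=(proj(k,bx)-[c0,r0]+.5)*f-.5
        for i,j in itertools.combinations(range(8),2):
            if bin(i^j).count("1")==1: cv2.line(im,tuple(int(v) for v in q[i]),tuple(int(v) for v in q[j]),(255,0,255),1)
    ov.append(im)
w=max(i.shape[1] for i in ov); ov=[cv2.copyMakeBorder(i,0,0,0,w-i.shape[1],cv2.BORDER_CONSTANT) for i in ov]
o=np.vstack(ov); o=cv2.resize(o,None,fx=min(800/o.shape[1],600/o.shape[0]),fy=min(800/o.shape[1],600/o.shape[0]),interpolation=cv2.INTER_AREA); cv2.imwrite("pics/ov1.png",o)
```

```text
pos [0.4479 0.0857 0.2001] [ 0.0349 -0.124   2.0287 -0.0001  1.2366  1.7813] proj side [[274.0703 162.7319]] [[247.9168 228.9208]] [[275.3285 182.9042]] [[192.7057 245.5709]]
crate masks [ 299  161   54   72 2418] [  129     0   381   261 42216]
crate [ 0.5505 -0.1525 -0.1558] -8.926130650010327 1.0428382463375447
crate [ 0.5504 -0.1526 -0.1541] -8.830985498040544 0.07619325645891112
crate [ 0.5534 -0.1299  0.4214] 24.147246892425038 0.9627669278816322
jam [0.4685 0.079  0.088 ] [251 221  12   8  49] [256.449  223.8776]
```

View pics/ov1.png

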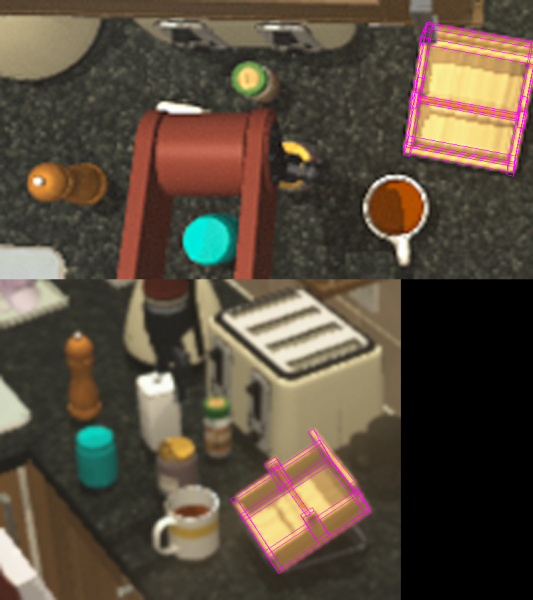

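Overlay: the fitted crate wireframe sits on the crate in both views (top rail ~(470,105), side ~(300,500)). The arm is where it should be: the gripper shows above the canister in the side view, and the jam lid is at the predicted spot. Next I'll fit the four objects, and the crate again, using windowed masks.

```bash
cat > fit.py <<'E'
from h import *
import pickle
c,s=pickle.load(open("cams.pkl","rb"))
c0=dict(c); c0["img"]=cv2.imread("pics/top0.png")[:,:,::-1].copy()
def mask(k,win,lo,hi):
    m=np.zeros((400,640),np.uint8); u0,v0,u1,v1=win
    m[v0:v1,u0:u1]=cv2.inRange(cv2.cvtColor(k["img"],cv2.COLOR_RGB2HSV),lo,hi)[v0:v1,u0:u1]
    n,l,st,ce=cv2.connectedComponentsWithStats(m); b=1+st[1:,4].argmax(); m=(l==b).astype(np.uint8)
    return cv2.morphologyEx(np.pad(m,9),cv2.MORPH_CLOSE,np.ones((5,5),np.uint8))[9:-9,9:-9],st[b]
def fit(name,model,x0,views,step=(.015,.015,.15)):
    def cost(p,vs): return sum(np.abs(sil(k,model(p))-m).sum()/m.sum() for k,m in vs)
    vs=[]
    for k,win,lo,hi in views:
        m,st=mask(k,win,lo,hi); print(name,"mask",st); vs.append((k,m))
    iso=np.array([x0]+[np.add(x0,np.eye(len(x0))[i]*step[i]) for i in range(len(x0))])
    for v in ([vs]+[[q] for q in vs] if len(vs)>1 else [vs]):
        r=minimize(cost,x0,args=(v,),method="Nelder-Mead",options=dict(initial_simplex=iso,xatol=2e-4,fatol=1e-4)); print(name,r.x,"cost %.3f"%(r.fun/len(v)))
wood=((10,70,90),(34,255,255))
if __name__=="__main__":
    fit("crate",cratepts,[.5505,-.1525,-.155],[(c0,(292,160,362,240),*wood),(s,(294,170,352,234),*wood)])
    fit("jam",lambda p:[cyl(*p,.034,.077,.089)],[.4476,.0862],[(c0,(240,215,270,245),(15,120,120),(34,255,255))])
    fit("can",lambda p:[box(-31.5,31.5,-31.5,31.5,0,128)@Ro.from_euler('z',p[2]).as_matrix().T+[p[0],p[1],0]],[.49,.217,-.15],
        [(c0,(195,200,232,230),(0,0,100),(179,70,255)),(s,(258,150,280,186),(0,0,100),(179,70,255))])
    mm=lambda p:[cyl(*p,.029,0,.012),cyl(*p,.0245,.123,.155),cyl(*p,.022,.0,.12),cyl(*p,.006,.16,.17)]
    fit("mill",mm,[.42,.37],[(c0,(145,222,186,252),(3,90,50),(22,255,255)),(s,(230,135,252,176),(3,90,50),(22,255,255))])
    sm=lambda p:[cyl(*p,.022,0,.066),cyl(*p,.017,.07,.084),cyl(*p,.012,.084,.09)]
    fit("salt",sm,[.4849,-.4423],[(c0,(400,212,422,234),(0,0,90),(179,90,255)),(s,(343,245,362,272),(0,0,90),(179,90,255))])
E
python3 fit.py
```

```text
crate mask [ 299  160   54   73 2493]
crate mask [ 297  170   55   60 1989]
crate [ 0.5504 -0.1521 -0.1411] cost 0.187
crate [ 0.5506 -0.1525 -0.1565] cost 0.090
crate [ 0.5523 -0.1476 -0.0947] cost 0.273
jam mask [244 221  19  19 283]
jam [0.4482 0.0891] cost 0.173
can mask [199 205  29  21 508]
can mask [261 154  17  30 372]
can [ 0.4941  0.2334 -0.2364] cost 0.177
can [ 0.4936  0.2319 -0.1431] cost 0.106
can [ 0.495   0.2361 -0.3232] cost 0.211
mill mask [150 229  33  17 451]
mill mask [234 141  14  32 340]
mill [0.4164 0.3852] cost 0.112
mill [0.4164 0.3862] cost 0.108
mill [0.4157 0.3839] cost 0.117
salt mask [403 218  16  12 153]
salt mask [347 248  11  21 186]
salt [ 0.4878 -0.4543] cost 0.225
salt [ 0.4869 -0.4542] cost 0.195
salt [ 0.4919 -0.4492] cost 0.219
```

```bash
cat > ops.py <<'E'
from h import *
CR=np.array([.5505,-.1523,.068]); YAW=-.155; C=crateR(YAW); U=Ro.from_euler('z',YAW)
def pick(x,y,h,phi,width,center=None,force=40,lift=.13,obj=U,up=.10):
    """TCP at height h over base; center = phi of a first centring squeeze"""
    bot.set_gripper(.085)
    first=phi if center is None else center
    bot.move_pose([x,y,h+up],quat(obj,first)); bot.movel([x,y,h],.2)
    if center is not None:
        bot.set_gripper(width+.0,20); w=bot.read_gripper_width(); bot.set_gripper(.085)
        bot.movel([x,y,h+.003],.1,quat(obj,phi)) if False else bot.move_pose([x,y,h],quat(obj,phi))
    bot.set_gripper(width-.012,force); w=bot.read_gripper_width()
    print("grip width",w,"force",bot.read_grip_force(),"t",bot.read_clock())
    bot.movel([x,y,h+lift],.25); print("lifted width",bot.read_gripper_width())
def tgt(off): return CR+C.apply(np.array(off)/1000)
def lower(px,py,h,phi,pre=.09,near=8,deep=8,f=4):
    """px,py crate mm of base; h mm TCP over base"""
    q=quat(C,phi)
    bot.move_pose(tgt([px,py,h+pre*1000]),q); bot.movel(tgt([px,py,h+near]),.15)
    hit=bot.movel(tgt([px,py,h-deep]),.03,f_stop=f); z=C.inv().apply(bot.read_position()-CR)*1000
    print("hit",hit,"tcp crate mm",z,"base z",z[2]-h,"t",bot.read_clock(),"w",bot.read_gripper_width(),"F",bot.read_ft_force()); return hit,z
def release(open_w,phi,back=.11):
    bot.set_gripper(open_w); p=bot.read_position(); bot.movel(p+C.apply([0,0,back]),.2); print("done t",bot.read_clock())
E
python3 - <<'E'
from ops import *
# cabinet corner: triangulate
import pickle; from scipy.optimize import least_squares
c,s=pickle.load(open("cams.pkl","rb"))
r=least_squares(lambda P:np.r_[proj(c,P)[0]-(305,176),proj(s,P)[0]-(325,120)],[.6,0,.5]); print("cabinet corner~",r.x,r.cost)
P0=np.pi/2
pick(.448,.0885,.042,0,.068,center=P0)
hit,z=lower(-42,29,42,0)
E
```

```text
cabinet corner~ [ 0.5779 -0.1002  0.4608] 5.996603048135238
grip width 0.06752049108645745 force 44.84898470604094 t 7.4917
lifted width 0.066899128114861
hit True tcp crate mm [-40.6558  29.0004  41.7899] base z -0.21013556455019966 t 10.05 w 0.06692087023964853 F [-1.1362  1.3137  3.8419]
```

Jam touched down within 0.2 mm of the expected floor height. I'll release it and fetch the salt, gripping it along the crate's x.

Run:
```python
from ops import *
P0=np.pi/2
release(.078,0)
R,q=C,None
bot.set_gripper(.085)
p=[.487,-.453]
# check reach choices for q6
for phi in(P0,-P0): print(phi,bot.ik([*p,.14],quat(U,phi)))
bot.move_pose([.46,-.30,.30],quat(U,P0))
h=.034
pick(*p,h,P0,.044,center=0,force=30)
hit,z=lower(-54,-43,34,P0,pre=.1,f=3)
s=cam("side"); cc=cam("top")
a=cv2.resize(s["img"][140:260,250:400,::-1],None,fx=3,fy=3,interpolation=cv2.INTER_CUBIC); b=cv2.resize(cc["img"][140:260,250:365,::-1],None,fx=3,fy=3,interpolation=cv2.INTER_CUBIC)
cv2.imwrite("pics/p2.png",np.hstack([a,b]))
```

```text
done t 11.025
1.5707963267948966 [-0.8547  0.3841  1.5817  0.      1.1758 -0.6997]
-1.5707963267948966 [-0.8547  0.3841  1.5817 -0.      1.1758  2.4419]
grip width 0.03779175423411571 force 30.136069578293245 t 17.8
lifted width 0.038012451143182954
hit True tcp crate mm [-52.6329 -43.4896  33.5806] base z -0.4193715476901758 t 20.7083 w 0.03815359452338973 F [-3.9101  1.0108  6.593 ]
```

View pics/p2.png

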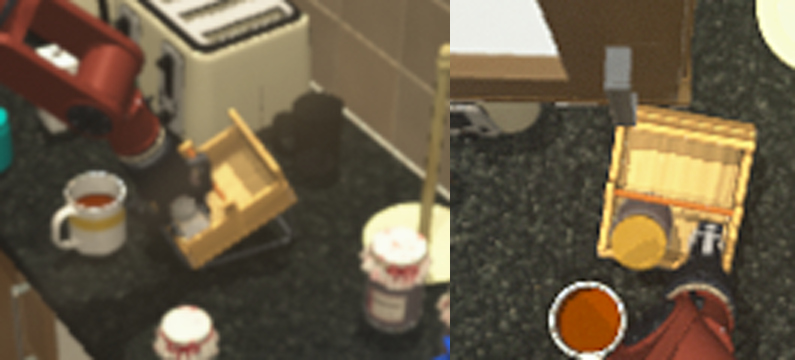

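Left half shows the salt held in the crate's front row next to the jar, and right half shows the jam standing at front-left (640,240) and the salt under the gripper (710,235). Both are where planned, so I'll release the salt and do the canister.

Run:
```python
from ops import *
P0=np.pi/2
release(.056,P0,back=.13)
K=Ro.from_euler('z',-.147)
for p,R in(([.494,.232,.184],K),([.494,.232,.084],K)): print(bot.ik(p,quat(R,P0)),bot.ik(p,quat(R,0)))
pick(.494,.232,.084,P0,.063,center=0,force=50,lift=.10,obj=K)
bot.move_pose([.42,.10,.30],quat(C,P0))
hit,z=lower(38,31,84,P0,pre=.11,f=4)
s=cam("side"); cc=cam("top")
a=cv2.resize(s["img"][140:260,250:400,::-1],None,fx=3,fy=3,interpolation=cv2.INTER_CUBIC); b=cv2.resize(cc["img"][140:260,250:365,::-1],None,fx=3,fy=3,interpolation=cv2.INTER_CUBIC)
cv2.imwrite("pics/p3.png",np.hstack([a,b]))
```

```text
done t 21.925
[ 0.3104  0.0952  1.8444 -0.      1.202   0.4574] [ 0.3104  0.0952  1.8444 -0.      1.202   2.0282]
[ 0.3104  0.2259  1.9062 -0.      1.0095  0.4574] [ 0.3104  0.2259  1.9062 -0.      1.0095  2.0282]
grip width 0.06016271655818624 force 55.48794404554428 t 27.725
lifted width 0.06013500986565913
hit True tcp crate mm [39.4599 30.548  83.6076] base z -0.39239032938071716 t 31.2333 w 0.060544187156890604 F [-1.2029 -0.9171  2.6197]
```

View pics/p3.png

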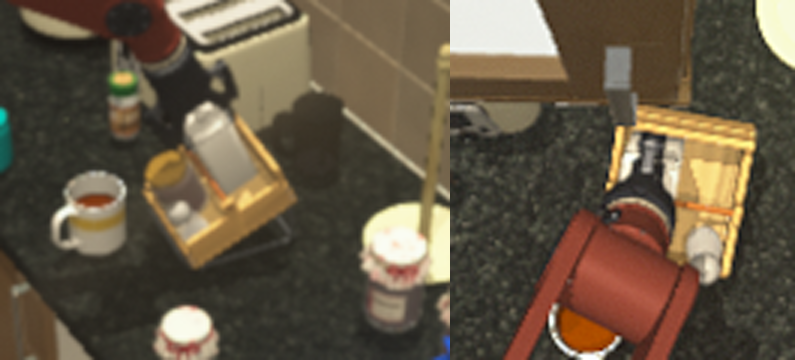

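Canister is on the floor of the back row at left, with jam and salt upright in front. I'll nudge it to the rail, release it, then bring the mill. The mill goes down clear of the rail and then slides back until its waist touches it.

Run:
```python
from ops import *
P0=np.pi/2
p=bot.read_position(); print("slide hit",bot.movel(p+C.apply([-.003,0,0]),.02,f_stop=8), C.inv().apply(bot.read_position()-CR)*1000)
release(.072,P0,back=.14)
bot.move_pose([.42,.20,.30],quat(U,P0))
pick(.4163,.3855,.116,P0,.049,force=40,lift=.12)
bot.move_pose([.42,.10,.36],quat(C,P0))
hit,z=lower(39,-35,116,P0,pre=.11,f=3)
p=bot.read_position(); bot.movel(p+C.apply([0,0,.002]),.05)
print("slide hit",bot.movel(p+C.apply([-.016,0,.002]),.03,f_stop=4), C.inv().apply(bot.read_position()-CR)*1000)
p=bot.read_position(); print(bot.movel(p-C.apply([0,0,.008]),.02,f_stop=3), C.inv().apply(bot.read_position()-CR)*1000, bot.read_ft_force(),bot.read_clock())
s=cam("side"); cc=cam("top")
a=cv2.resize(s["img"][140:260,250:400,::-1],None,fx=3,fy=3,interpolation=cv2.INTER_CUBIC); b=cv2.resize(cc["img"][140:260,250:365,::-1],None,fx=3,fy=3,interpolation=cv2.INTER_CUBIC)
cv2.imwrite("pics/p4.png",np.hstack([a,b]))
```

```text
slide hit False [36.6158 30.4256 83.7429]
done t 32.7083
grip width 0.046709691131850764 force 40.50886273384094 t 36.1333
lifted width 0.04677801669369118
hit True tcp crate mm [ 39.2499 -35.2084 107.7966] base z -8.203355553344153 t 40.5417 w 0.046159910845423695 F [-1.8123 -1.7681  3.4793]
slide hit False [ 22.6763 -35.0332 109.551 ]
True [ 22.627  -35.4535 107.948 ] [-2.0936 -1.1331  3.395 ] 41.7167
```

View pics/p4.png

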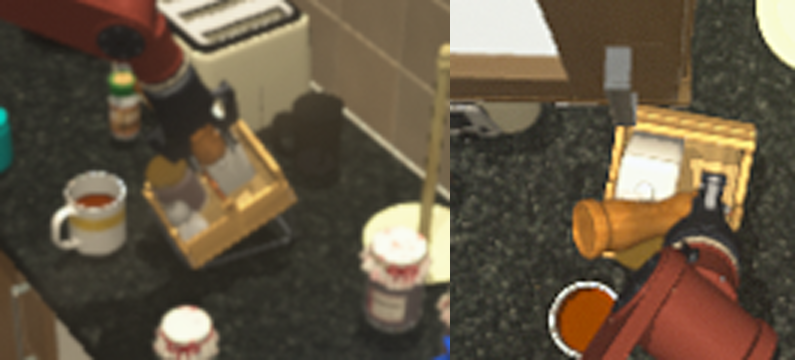

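The picture shows my mistake. Approaching from the left, the mill struck the taller canister and pivoted in the grip, so it now lies across (foot at right-image (590,225), pointing to crate +y) just above the jam. The canister and jar look in place. I'll lift clear, measure the mill's angle in the grip numerically, and scan IK for a way to set it upright on free worktop and regrasp it.

```bash
cat > mill.py <<'E'
from fit import *
def millparts(piv,R,a,d=0.):
    f=R@[np.sin(a),0,np.cos(a)]; zz=-f; M=np.column_stack([np.cross(R[:,1],zz),R[:,1],zz])
    out=[]
    for r,z0,z1 in((.029,0,.012),(.022,0,.12),(.0245,.123,.155),(.006,.16,.17)):
        out.append((cyl(0,0,r,z0,z1)-[0,0,.141+d])@M.T+piv)
    return out
def measure(save=None):
    p=bot.read_position(); R=Ro.from_quat(bot.read_orientation()).as_matrix(); piv=p-.025*R[:,2]
    vs=[]
    for n in("top","side"):
        k=cam(n); u,v=proj(k,piv)[0]; u,v=int(u),int(v)
        m,st=mask(k,(max(0,u-70),max(0,v-60),min(640,u+70),min(400,v+60)),(7,110,50),(20,255,255)); print(n,(u,v),st); vs.append((k,m))
        if save: cv2.imwrite(f"pics/{save}_{n}.png",k["img"][:,:,::-1])
    cost=lambda q:sum(np.abs(sil(k,millparts(piv,R,q[0],q[1]))-m).sum()/m.sum() for k,m in vs)
    r=min((minimize(cost,[a0,0.],method="Nelder-Mead",options=dict(initial_simplex=[[a0,0],[a0+.2,0],[a0,.01]],xatol=1e-3,fatol=1e-3)) for a0 in(.4,.9,1.3,1.7)),key=lambda r:r.fun)
    print("mill angle",np.degrees(r.x[0]),"slip",r.x[1],"cost",r.fun/2); return r.x
E
python3 - <<'E'
from mill import *
from ops import *
p=bot.read_position(); bot.movel(p+C.apply([0,0,.13]),.2)
print(bot.read_clock(),bot.read_gripper_width()); measure("m1")
for name,ctr in(("jam",(-41,29,88)),("canlid",(36.6,30.5,128))):
    w=CR+C.apply(np.array(ctr)/1000); print(name,proj(c,w),proj(s,w))
best=[]
for a in(60,75,90):
  for az in(-45,-30,0,15,30,45):
    for r in(.45,.5,.55):
        x,y=r*np.cos(np.radians(az)),r*np.sin(np.radians(az)); R=Ro.from_euler('z',np.pi+np.radians(az))*Ro.from_euler('x',np.pi)*Ro.from_euler('y',-np.radians(a))
        for pz in(.145,.2):
            piv=np.array([x,y,pz]); q=bot.ik(piv+.025*R.as_matrix()[:,2],R.as_quat())
            if q is not None: best.append((a,az,r,pz))
print(best)
E
```

```text
42.6167 0.04633099123483521
top (332, 226) [ 283  185   69   73 1799]
side (306, 169) [297 177  52  52 933]
mill angle 48.49611007702886 slip 0.045247607529163354 cost 1.0801132902420043
jam [[312.661  220.4829]] [[304.7452 195.5996]]
canlid [[314.9069 202.0181]] [[316.2545 179.4095]]
[(60, -45, 0.55, 0.145), (60, -45, 0.55, 0.2), (60, -30, 0.55, 0.145), (60, -30, 0.55, 0.2), (60, 0, 0.55, 0.145), (60, 0, 0.55, 0.2), (60, 15, 0.55, 0.145), (60, 15, 0.55, 0.2), (60, 30, 0.55, 0.145), (60, 30, 0.55, 0.2), (60, 45, 0.55, 0.145), (60, 45, 0.55, 0.2), (75, -45, 0.55, 0.145), (75, -45, 0.55, 0.2), (75, -30, 0.55, 0.145), (75, -30, 0.55, 0.2), (75, 0, 0.55, 0.145), (75, 0, 0.55, 0.2), (75, 15, 0.55, 0.145), (75, 15, 0.55, 0.2), (75, 30, 0.55, 0.145), (75, 30, 0.55, 0.2), (75, 45, 0.55, 0.145), (75, 45, 0.55, 0.2), (90, -45, 0.55, 0.145), (90, -45, 0.55, 0.2), (90, -30, 0.55, 0.145), (90, -30, 0.55, 0.2), (90, 0, 0.55, 0.145), (90, 0, 0.55, 0.2), (90, 15, 0.55, 0.145), (90, 15, 0.55, 0.2), (90, 30, 0.55, 0.145), (90, 30, 0.55, 0.2), (90, 45, 0.55, 0.145), (90, 45, 0.55, 0.2)]
```

```bash
sed -i 's/(7,110,50),(20,255,255)/(5,110,50),(19,255,255)/' mill.py
python3 - <<'E'
from mill import *
from ops import *
h=cv2.cvtColor(c0["img"],cv2.COLOR_RGB2HSV); print(h[236,158],h[237,172]); print(cv2.cvtColor(s["img"],cv2.COLOR_RGB2HSV)[165:166,200:203])
az=np.radians(42.8); xy=.56*np.array([np.cos(az),np.sin(az)])
bot.move_pose([.42,.08,.34],quat(C,np.pi/2))
a=np.radians(60); R=Ro.from_euler('z',np.pi+az)*Ro.from_euler('x',np.pi)*Ro.from_euler('y',-a)
bot.move_pose(np.array([*xy,.30])+.025*R.as_matrix()[:,2],R.as_quat())
print(bot.read_clock(),bot.read_gripper_width(),bot.read_ft_force()); measure("m2")
E
```

```text
[ 15 194 222] [ 15 164  98]
[[[ 21  50 117]
  [ 20  48 117]
  [ 22  47 119]]]Traceback (most recent call last):
  File "<stdin>", line 7, in <module>
rig.MotionError: the arm cannot take that pose within its joint ranges
```

Run:
```python
from mill import *
from ops import *
az=np.radians(42.8)
print(bot.read_clock(),bot.read_joint_pos())
for a in(45,60,75):
  for r in(.55,.57,.6,.64):
    for z in(.145,.2,.25,.3):
      xy=r*np.array([np.cos(az),np.sin(az)]); R=Ro.from_euler('z',np.pi+az)*Ro.from_euler('x',np.pi)*Ro.from_euler('y',-np.radians(a))
      q=bot.ik(np.array([*xy,z])+.025*R.as_matrix()[:,2],R.as_quat())
      if q is not None: print(a,r,z,q)
measure("m2")
```

```text
43.75 [ 0.0957 -0.5883  2.1476 -0.1098  1.1788  0.2719]
45 0.55 0.2 [ 0.547  -0.2242  2.3361  0.5134  0.2901 -2.2085]
45 0.55 0.25 [ 0.547  -0.317   2.2978  0.3608  0.4092 -2.0465]
45 0.55 0.3 [ 0.547  -0.3877  2.247   0.2843  0.5246 -1.9609]
45 0.57 0.2 [ 0.5579 -0.1702  2.2929  0.5094  0.2761 -2.1985]
45 0.57 0.25 [ 0.5579 -0.2604  2.2563  0.3558  0.3916 -2.0361]
45 0.57 0.3 [ 0.5579 -0.3306  2.2076  0.2785  0.5047 -1.9506]
45 0.6 0.2 [ 0.5721 -0.0945  2.2275  0.4965  0.2612 -2.1772]
45 0.6 0.25 [ 0.5721 -0.1808  2.1932  0.3456  0.3717 -2.0187]
45 0.6 0.3 [ 0.5721 -0.2495  2.1471  0.269   0.4811 -1.9348]
45 0.64 0.145 [ 0.5881  0.1041  2.1604  0.8553  0.1488 -2.5334]
45 0.64 0.2 [ 0.5881 -0.0016  2.1392  0.4676  0.2509 -2.1385]
45 0.64 0.25 [ 0.5881 -0.0827  2.1073  0.3275  0.3553 -1.992 ]
45 0.64 0.3 [ 0.5881 -0.1487  2.0642  0.2548  0.46   -1.9129]
60 0.55 0.145 [ 0.5177 -0.0346  2.4691  2.5849  0.3818  1.9783]
60 0.55 0.2 [ 0.5177 -0.209   2.4619  2.2009  0.2461  2.3807]
60 0.57 0.145 [0.5319 0.0113 2.424  2.6166 0.3777 1.9559]
60 0.57 0.2 [ 0.5319 -0.1526  2.4173  2.274   0.244
[... 651 characters left out ...]
57  0.5143  1.9306]
75 0.57 0.3 [ 0.5115 -0.3232  2.4649  2.4806  0.3759  2.135 ]
75 0.6 0.145 [0.5333 0.2403 2.3997 2.8581 0.8218 1.7105]
75 0.6 0.2 [0.5333 0.0556 2.418  2.8024 0.6634 1.7858]
75 0.6 0.25 [ 0.5333 -0.0981  2.417   2.7164  0.5197  1.8892]
75 0.6 0.3 [ 0.5333 -0.2309  2.3992  2.5679  0.3871  2.054 ]
75 0.64 0.145 [0.5567 0.2972 2.3119 2.8812 0.789  1.7066]
75 0.64 0.2 [0.5567 0.1341 2.3283 2.8341 0.6481 1.769 ]
75 0.64 0.25 [ 0.5567 -0.0025  2.3274  2.764   0.5185  1.8528]
75 0.64 0.3 [ 0.5567 -0.1228  2.3115  2.6466  0.3949  1.9832]
top (237, 241) [ 167  260   64   41 1608]
side (264, 133) [ 252   73   82   55 2242]
mill angle 88.39440671361942 slip 26.8209912109374 cost 1.0
```

```bash
python3 - <<'E'
s=open("mill.py").read()
s=s.replace("k=cam(n); u,v","k=cam(n); k['img']=k['img'].copy(); k['img'][np.abs(k['img'].astype(int)-(c0 if n=='top' else s)['img']).sum(2)<45]=0; u,v")
s=s.replace("(5,110,50),(19,255,255)","(9,110,60),(19,255,255)")
open("mill.py","w").write(s)
E
python3 - <<'E'
from mill import *
from ops import *
a,d=measure("m3")
p=bot.read_position(); R=Ro.from_quat(bot.read_orientation()).as_matrix(); piv=p-.025*R[:,2]
t=[]
for n in("top","side"):
    k=cam(n); im=k["img"][:,:,::-1].copy(); u,v=proj(k,piv)[0].astype(int)
    for b in millparts(piv,R,a,d): cv2.polylines(im,[cv2.convexHull(proj(k,b).astype(np.float32)).astype(np.int32)],True,(255,255,0),1)
    v0=min(max(0,v-75),250);t.append(cv2.resize(im[v0:v0+150,max(0,u-100):max(0,u-100)+200],None,fx=2,fy=2,interpolation=cv2.INTER_CUBIC)); print(n,"origin",u-100,v0)
cv2.imwrite("pics/m4.png",np.hstack(t))
E
```

```text
top (237, 241) [181 234  48  27 780]
side (264, 134) [257 125  14  15 136]
mill angle 58.184499822222186 slip 0.06738422244787218 cost 1.0586038179678399
top origin 137 166
side origin 164 58
```

Run:
```python
from mill import *
p=bot.read_position(); R=Ro.from_quat(bot.read_orientation()).as_matrix()
for n,k in(("top",c),("side",s)):
    k=dict(k); k["img"]=cv2.imread(f"pics/m3_{n}.png")[:,:,::-1].copy(); u,v=proj(k,p)[0].astype(int)
    m,st=mask(k,(u-70,v-60,u+70,v+60),(9,110,60),(19,255,255)); print(n,st,"tool x proj",proj(k,p+.1*R[:,0])-proj(k,p),"foot at 90:",proj(k,p-.025*R[:,2]+.14*R[:,0]))
    print(n,sorted((round(np.abs(sil(k,millparts(p-o*R[:,2],R,np.radians(a)))-m).sum()/m.sum(),3),a,o) for a in range(0,150,5) for o in(.015,.025))[:5])
```

```text
top [181 234  48  27 780] tool x proj [[-35.8914  -6.6915]] foot at 90: [[186.0862 231.7688]]
top [(np.float64(0.67), 130, 0.025), (np.float64(0.745), 135, 0.015), (np.float64(0.749), 125, 0.025), (np.float64(0.762), 130, 0.015), (np.float64(0.764), 135, 0.025)]
side [257 125  14  15 136] tool x proj [[ -7.7146 -11.1712]] foot at 90: [[253.9011 118.5423]]
side [(np.float64(0.284), 60, 0.025), (np.float64(0.422), 55, 0.025), (np.float64(0.499), 60, 0.015), (np.float64(0.51), 65, 0.025), (np.float64(0.512), 65, 0.015)]
```

View pics/m4.png

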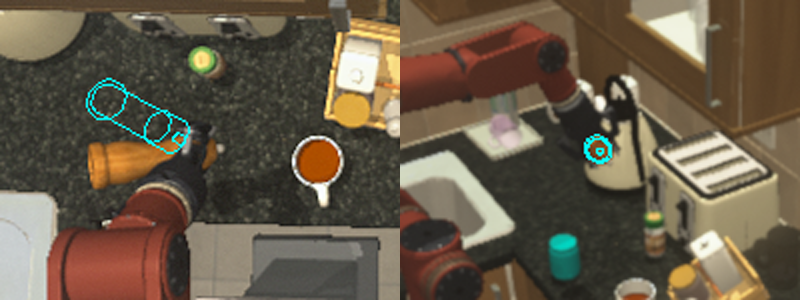

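The picture shows the jam and canister still upright in the crate. In the top view the mill lies roughly level: knob at full px (247,240), foot at (184,248). In the side view the gripper hides its body. I'll solve the mill axis from these pixels and scan for reachable poses that stand it upright.

```bash
cat > sol.py <<'E'
from mill import *
from scipy.optimize import least_squares
def axis():
    p=bot.read_position(); R=Ro.from_quat(bot.read_orientation()).as_matrix(); piv=p-.025*R[:,2]
    def f(q): a,b=q; return R@[np.sin(a)*np.cos(b),np.sin(a)*np.sin(b),np.cos(a)]
    res=lambda q:np.r_[proj(c,piv+q[2]*R[:,2]+.141*f(q[:2]))[0]-(184.5,248.5),proj(c,piv+q[2]*R[:,2]-.029*f(q[:2]))[0]-(247,240),q[2]*500]
    r=min((least_squares(res,[a0,-.4,0]) for a0 in(.6,1.2,1.6,2.)),key=lambda r:r.cost); a,b,_=r.x
    print("a,b deg",np.degrees(r.x[:2]),r.x[2],"cost",r.cost,"f world",f(r.x[:2]),"res",r.fun,"side foot",proj(s,piv+.141*f(r.x[:2])),"side head",proj(s,piv))
    return R.T@f(r.x[:2])
E
python3 - <<'E'
from sol import *
ft=axis(); print("ft",ft,"piv h",bot.read_position())
q0=np.array(bot.read_joint_pos()); A=Ro.align_vectors([[0,0,-1]],[ft])[0]; L=[]
for psi in np.arange(0,360,10):
    R=Ro.from_euler('z',psi,degrees=True)*A
    for x,y in((.416,.385),(.45,.30),(.46,.24),(.45,.09),(.49,-.40),(.49,-.46),(.40,.38),(.46,.36),(.5,.33),(.52,-.4)):
        P=lambda z:np.array([x,y,z])+.025*R.as_matrix()[:,2]
        q=bot.ik(P(.145),R.as_quat()); q2=bot.ik(P(.20),R.as_quat())
        if q is not None and q2 is not None: L.append((np.abs(np.array(q)-q0).max(),np.abs(np.array(q)-q2).max(),psi,x,y,R.as_matrix()[:,2],q2))
L.sort(key=lambda t:t[0]+t[1])
for t in L[:10]: print(*t)
E
```

```text
a,b deg [ 97.0158 -16.6755] -0.0005587295436308527 cost 0.8180852928409139 f world [-0.1575  0.9875 -0.0043] res [ 0.138   0.0142  1.2405 -0.0064 -0.2794] side foot [[244.7181 121.3622]] side head [[264.5288 133.9177]]
ft [ 0.9508 -0.2848 -0.1221] piv h [0.4202 0.0791 0.3396]
1.4108045283668271 0.10802550599485228 280 0.45 0.09 [-0.1154 -0.9858  0.1221] [ 0.5326  0.7142  1.7465 -1.1133  2.063   1.2565]
1.4478163844563763 0.10320371430130582 270 0.45 0.09 [-0.2848 -0.9508  0.1221] [ 0.4815  0.756   1.6639 -1.0171  2.1524  1.26  ]
1.4818131637505043 0.09946589484784685 260 0.45 0.09 [-0.4456 -0.8869  0.1221] [ 0.4264  0.7937  1.5899 -0.9174  2.2392  1.2795]
1.5002401827088085 0.097672534901319 290 0.46 0.24 [ 0.0576 -0.9908  0.1221] [ 0.7583  0.8139  1.5504 -1.1168  2.1361  1.1738]
1.5117411237832605 0.096627398810468 250 0.45 0.09 [-0.5928 -0.796   0.1221] [ 0.3681  0.8265  1.5259 -0.8092  2.3212  1.3178]
1.5366168686979627 0.09454579169870714 240 0.45 0.09 [-0.722  -0.681   0.1221] [ 0.3074  0.8534  1.4735 -0.6873  2.3955  1.3782]
1.5409560224994399 0.09420629867428776 280 0.46 0.24 [-0.1154 -0.9858  0.1221] [ 0.7101  0.8581  1.4644 -1.0238  2.2354  1.1821]
1.5532400920525704 0.09328109273578544 290 0.45 0.3 [ 0.0576 -0.9908  0.1221] [ 0.8288  0.8713  1.4388 -1.0853  2.2059  1.1431]
1.5555618221676475 0.09311203925220113 230 0.45 0.09 [-0.8293 -0.5453  0.1221] [ 0.2447  0.8738  1.434  -0.5467  2.4586  1.4635]
1.566694257004461 0.09232629702691852 300 0.4 0.38 [ 0.2287 -0.9658  0.1221] [ 0.9978  0.8857  1.4109 -1.0993  2.2084  1.1258]
```

Run:
```python
from sol import *
ft=axis(); A=Ro.align_vectors([[0,0,-1]],[ft])[0]
R=Ro.from_euler('z',290,degrees=True)*A; zt=R.as_matrix()[:,2]; q=R.as_quat()
x,y=.45,.30
P=lambda z:np.array([x,y,z])+.025*zt
for z in(.25,.22,.20):
    if bot.ik(P(z),q) is not None: break
print("pre z",z,"t",bot.read_clock()); bot.move_pose(P(z),q)
bot.movel(P(.165),.15)
hit=bot.movel(P(.125),.03,f_stop=4); pv=bot.read_position()-.025*zt; print("hit",hit,"pivot",pv,bot.read_ft_force(),bot.read_gripper_width(),bot.read_clock())
for n in("top","side"): cv2.imwrite(f"pics/u_{n}.png",cam(n)["img"][:,:,::-1])
if hit and .13<pv[2]<.155:
    bot.set_gripper(.075); print("open"); p=bot.read_position()
    bot.movel(p-.13*zt,.2)
    k=cam("top"); k2=cam("side"); cv2.imwrite("pics/u2_top.png",k["img"][:,:,::-1]); cv2.imwrite("pics/u2_side.png",k2["img"][:,:,::-1])
    for kk,cc,win in((k,"top",20),(k2,"side",25)):
        u,v=proj(kk,[x,y,.09])[0].astype(int); m,st=mask(kk,(u-win,v-win,u+win,v+win),(7,90,50),(20,255,255)); print(cc,(u,v),st)
    mm=lambda p:[cyl(*p,.029,0,.012),cyl(*p,.0245,.123,.155),cyl(*p,.022,.0,.12),cyl(*p,.006,.16,.17)]
    v=[]
    for kk,w in((k,28),(k2,26)):
        u0,v0=proj(kk,[x,y,.085])[0].astype(int); v.append((kk,(u0-w,v0-w,u0+w,v0+w),(3,90,50),(22,255,255)))
    fit("mill",mm,[x,y],v)
print(bot.read_clock(),bot.read_joint_pos())
```

```text
a,b deg [ 97.0158 -16.6755] -0.0005587295436308527 cost 0.8180852928409139 f world [-0.1575  0.9875 -0.0043] res [ 0.138   0.0142  1.2405 -0.0064 -0.2794] side foot [[244.7181 121.3622]] side head [[264.5288 133.9177]]
pre z 0.22 t 44.05
hit True pivot [0.4496 0.2996 0.1366] [ 0.9786 -0.2659  3.0905] 0.04647486145644461 46.9167
open
top (np.int64(190), np.int64(227)) [184 220  26  21 385]
side (np.int64(254), np.int64(160)) [246 162  18  23 253]
mill mask [184 220  35  25 506]
mill mask [246 162  18  25 271]
mill [0.4333 0.2573] cost 0.589
mill [0.4394 0.2767] cost 0.345
mill [0.4165 0.2259] cost 0.587
48.3083 [ 0.9414  1.1624  1.0688 -1.0366  2.3219  1.1041]
```

Run:
```python
from fit import *
print("t",bot.read_clock())
for n,k in(("top",c),("side",s)):
    img=cv2.imread(f"pics/u2_{n}.png")[:,:,::-1].copy(); h=cv2.cvtColor(img,cv2.COLOR_RGB2HSV)
    print(n,"base/mid/head/top",proj(k,[[.45,.30,0],[.45,.30,.085],[.45,.3,.14],[.45,.30,.17]]).round(0).tolist(),"TCP",proj(k,bot.read_position()).round(0))
    u,v=proj(k,[.45,.30,.085])[0].astype(int)
    for r in range(v-24,v+26): print(r,"".join("#" if 6<=h[r,q,0]<=22 and h[r,q,1]>90 and h[r,q,2]>50 else ("r" if (h[r,q,0]<6 or h[r,q,0]>170) and h[r,q,1]>90 and h[r,q,2]>40 else ("o" if h[r,q,2]>120 else ".")) for q in range(u-26,u+36)))
    print("cols from",u-26)
```

```text
t 48.3083
top base/mid/head/top [[199.0, 228.0], [191.0, 228.0], [186.0, 227.0], [182.0, 227.0]] TCP [[157. 229.]]
203 ..............................................................
204 ..............................................................
205 ..............................................................
206 ..............................................................
207 ..............................................................
208 ..............................................................
209 ..............................................................
210 ..............................................................
211 ..............................................................
212 ..............................................................
213 ..............................................................
214 ..............................................................
215 ..............................................................
216 ..............................................................
217 ...........................................
[... 5148 characters left out ...]
.............###
177 ...........ooooooooooooo##########.........................o##
178 ...........oooooooooooooo#########.........................o##
179 ...........oooooooooooooo##########........................###
180 ...........ooooooooooooo.##########.......................####
181 ...........ooooooooooooo.###########......................####
182 ...........ooooooooooo...###########.......................###
183 ............oooooooo.....###########.......................###
184 ............ooooooooooo...##########........................##
185 .............oooooooo.....##########..........................
186 ................oo........####oo###...........................
cols from 228
```

The mill toppled on release: the top view under-determined its tilt. It now lies on the worktop, foot near px (190,228) and head to the lower right. Lying flat, its pose is well defined, so I'll fit it and then plan a tilted grasp at the head that goes straight to upright in the crate, with the gripper coming from the free right side.

```bash
cat > lie.py <<'E'
from fit import *
from ops import CR,C,tgt
def Mlie(p): # mill frame: origin base centre, z toward head
    x,y,yaw=p; return Ro.from_euler('z',yaw)*Ro.from_euler('y',np.pi/2+np.arcsin(.0045/.14)), np.array([x,y,.029])
def lieparts(p):
    R,o=Mlie(p); return [cyl(0,0,r,a,b)@R.as_matrix().T+o for r,a,b in((.029,0,.02),(.023,0,.04),(.019,.03,.12),(.0245,.126,.155),(.006,.16,.17))]
def fitlie(kt,ks,x0=(.45,.29,-1.9)):
    vs=[]
    for k,(u0,v0,u1,v1) in((kt,(175,210,262,252)),(ks,(240,155,275,200))):
        m,st=mask(k,(u0,v0,u1,v1),(7,90,40),(18,255,255)); print("mask",st); vs.append((k,m))
    cost=lambda p,v:sum(np.abs(sil(k,lieparts(p))-m).sum()/m.sum() for k,m in v)
    R=[]
    for v in(vs,vs[:1],vs[1:]):
        r=min((minimize(cost,[x0[0],x0[1],a],args=(v,),method="Nelder-Mead",options=dict(initial_simplex=[[x0[0],x0[1],a],[x0[0]+.01,x0[1],a],[x0[0],x0[1]+.01,a],[x0[0],x0[1],a+.2]],xatol=2e-4,fatol=1e-4)) for a in(-2.2,-1.8,-1.5)),key=lambda r:r.fun); print(r.x,r.fun/len(v)); R.append(r.x)
    return R[0]
E
python3 - <<'E'
from lie import *
kt,ks=dict(c),dict(s)
kt["img"]=cv2.imread("pics/u2_top.png")[:,:,::-1].copy(); ks["img"]=cv2.imread("pics/u2_side.png")[:,:,::-1].copy()
h=cv2.cvtColor(kt["img"],cv2.COLOR_RGB2HSV)
for r in range(218,256,2): print(r,"".join("#" if 6<=h[r,q,0]<=22 and h[r,q,1]>90 and h[r,q,2]>50 else ("o" if h[r,q,2]>120 else ".") for q in range(180,265)))
p=fitlie(kt,ks); R,o=Mlie(p); print("head",o+R.apply([0,0,.141]),"knob",o+R.apply([0,0,.17]))
m,st=mask(kt,(205,240,245,275),(80,120,80),(100,255,255)); print("turq mask",st,back(kt,(st[0]+st[2]/2-2,st[1]+st[3]/2),.089), "before", mask(c0,(205,240,245,275),(80,120,80),(100,255,255))[1])
E
```

```text
218 .....................................................................................
220 .........####........................................................................
222 ........########.....................................................................
224 ......################...............................................................
226 .....#####################...........................................................
228 .....########################........................................................
230 ....###############################..................................................
232 ....#########################################........................................
234 ....#############################################....................................
236 ......#############################################..................................
238 ..............######################################.................................
240 ............................#######################..................................
242 ................
[... 240 characters left out ...]
.........
248 .....................................................................................
250 ......................................ooooooo........................................
252 ...................................ooooooooooooo.....................................
254 .................................ooooooooooooooooo...................................
mask [184 220  48  27 668]
mask [246 162  18  28 279]
[ 0.4535  0.3378 -1.849 ] 0.1502261417108194
[ 0.4526  0.3346 -1.866 ] 0.13990841845720323
[ 0.4562  0.3399 -1.8548] 0.11350610174139587
head [0.4148 0.2023 0.0245] knob [0.4068 0.1744 0.0235]
turq mask [212 249  25  21 382] [0.3463 0.1875 0.089 ] before [212 249  25  21 383]
```

```bash
cat >> lie.py <<'E'
PM=(.4535,.3375,-1.852)
def plan(beta,zg,flip,g,off=.018,p=PM):
    Rm,o=Mlie(p); ax=Rm.as_matrix()[:,2]; hor=np.cross([0,0,1],ax); hor/=np.linalg.norm(hor)
    dn=np.cross(hor,ax); dn*=-np.sign(dn[2]); tz=np.cos(beta)*dn-np.sin(beta)*ax
    ty=hor*(1 if flip else -1); tx=np.cross(ty,tz); Rp=Ro.from_matrix(np.column_stack([tx,ty,tz])); rel=Rm.inv()*Rp
    piv=o+ax*zg; Rc=C*Ro.from_euler('z',g)*rel
    def place(x,y,z): return tgt([x,y,z*1000+zg*1000])+off*Rc.as_matrix()[:,2],Rc.as_quat()
    return piv,tz,Rp,place,Rc
E
python3 - <<'E'
from lie import *
L=[]
for b in(0,15,30):
  for zg in(.085,):
    for fl in(0,1):
      for g in range(0,360,15):
        piv,tz,Rp,place,Rc=plan(np.radians(b),zg,fl,np.radians(g))
        qs=[bot.ik(piv+.018*tz,Rp.as_quat()),bot.ik(piv+.018*tz+[0,0,.2],Rp.as_quat()),bot.ik(*place(39,-35,.15)),bot.ik(*place(39,-35,0))]
        if all(q is not None for q in qs): z=Rc.as_matrix(); L.append((round(np.abs(np.subtract(qs[2],qs[1])).max(),2),b,fl,g,"tz",z[:,2],"pad in crate",C.inv().apply(z[:,1]),qs[1],qs[2]))
for t in sorted(L,key=lambda t:t[0])[:14]: print(*t)
print(len(L))
E
```

```text
0.89 15 1 210 tz [-0.7256 -0.3754 -0.5767] pad in crate [ 0.5   -0.866  0.   ] [ 0.25   -0.1496  2.0594  0.2846  1.0966  0.4177] [-0.2012  0.4279  1.4835 -0.5961  1.9897  1.1178]
0.9 0 0 225 tz [-0.7474 -0.5989 -0.2876] pad in crate [-0.7071  0.7071  0.    ] [ 0.3818 -0.045   1.94    0.0269  1.227  -2.4874] [-0.1088  0.523   1.5176 -0.8764  2.065  -2.0631]
0.9 0 1 225 tz [-0.7474 -0.5989 -0.2876] pad in crate [ 0.7071 -0.7071 -0.    ] [ 0.3818 -0.045   1.94    0.0269  1.227   0.6542] [-0.1088  0.523   1.5176 -0.8764  2.065   1.0785]
0.95 0 0 210 tz [-0.8589 -0.3719 -0.3522] pad in crate [-0.5    0.866 -0.   ] [ 0.3818 -0.045   1.94    0.0269  1.227  -2.4874] [-0.1922  0.5684  1.4111 -0.6985  2.1755 -2.034 ]
0.95 0 1 210 tz [-0.8589 -0.3719 -0.3522] pad in crate [ 0.5   -0.866  0.   ] [ 0.3818 -0.045   1.94    0.0269  1.227   0.6542] [-0.1922  0.5684  1.4111 -0.6985  2.1755  1.1076]
0.99 15 1 195 tz [-0.7767 -0.1317 -0.6159] pad in crate [ 0.2588 -0.9659  0.    ] [ 0.25   -0.1496  2.0594  0.2846  1.0966  0.4177] [-0.2921  0.4673  1.4067 -0.4128  2.0826  1.1974]
1.05 0 0 195 tz [-0.911
[... 713 characters left out ...]
5  -0.7851 -0.2034] pad in crate [-0.866  0.5   -0.   ] [ 0.3818 -0.045   1.94    0.0269  1.227  -2.4874] [-0.0348  0.4725  1.6448 -1.0485  1.9503 -2.0603]
1.08 0 1 240 tz [-0.585  -0.7851 -0.2034] pad in crate [ 0.866 -0.5    0.   ] [ 0.3818 -0.045   1.94    0.0269  1.227   0.6542] [-0.0348  0.4725  1.6448 -1.0485  1.9503  1.0813]
1.09 15 1 165 tz [-0.6995  0.3623 -0.6159] pad in crate [-0.2588 -0.9659 -0.    ] [ 0.25   -0.1496  2.0594  0.2846  1.0966  0.4177] [-0.4837  0.5074  1.3501 -0.0056  2.1913  1.43  ]
1.09 30 1 195 tz [-0.5887 -0.1349 -0.797 ] pad in crate [ 0.2588 -0.9659  0.    ] [ 0.1035 -0.2104  2.172   0.6031  1.0395  0.109 ] [-0.314   0.3156  1.5092 -0.3313  1.8769  1.1977]
75
```

Run:
```python
from lie import *
L=[]
for b in(0,8,15):
  for zg in(.075,.09,.1):
    for fl in(0,1):
      for g in range(0,360,10):
        piv,tz,Rp,place,Rc=plan(np.radians(b),zg,fl,np.radians(g))
        cz=C.inv().apply(Rc.as_matrix()[:,2])
        if cz[1]<.6: continue
        qs=[bot.ik(piv+.018*tz,Rp.as_quat()),bot.ik(piv+.018*tz+[0,0,.2],Rp.as_quat()),bot.ik(*place(39,-35,.14)),bot.ik(*place(39,-35,0)),bot.ik(*place(25,-35,0))]
        ok=[q is not None for q in qs]
        if sum(ok)>=4: L.append((round(np.abs(np.subtract(qs[3],qs[0])).max(),2) if ok[3] and ok[0] else 9,ok,b,zg,fl,g,"cz",cz,"tz",Rc.as_matrix()[:,2],qs[0],qs[3],qs[2]))
for t in sorted(L,key=lambda t:-sum(t[1])*100+t[0])[:12]: print(*t)
print(len(L))
```

```text
1.23 [True, True, True, True, True] 0 0.09 0 90 cz [0. 1. 0.] tz [0.1544 0.988  0.    ] [ 0.3737  0.2556  2.056   0.0352  0.8107 -2.5107] [-0.8566  0.8199  1.5381  1.0314  2.0438 -1.3391] [-0.9142  0.5386  1.6925  1.0437  2.1456 -1.2384]
1.23 [True, True, True, True, True] 0 0.09 1 90 cz [0. 1. 0.] tz [0.1544 0.988  0.    ] [0.3737 0.2556 2.056  0.0352 0.8107 0.6309] [-0.8566  0.8199  1.5381  1.0314  2.0438  1.8025] [-0.9142  0.5386  1.6925  1.0437  2.1456  1.9032]
1.24 [True, True, True, True, True] 0 0.1 0 90 cz [0. 1. 0.] tz [0.1544 0.988  0.    ] [ 0.3571  0.2436  2.0725  0.0358  0.8067 -2.5278] [-0.8604  0.7996  1.5516  1.031   2.0497 -1.3341] [-0.9186  0.519   1.7006  1.0463  2.1544 -1.2286]
1.24 [True, True, True, True, True] 0 0.1 1 90 cz [0. 1. 0.] tz [0.1544 0.988  0.    ] [0.3571 0.2436 2.0725 0.0358 0.8067 0.6138] [-0.8604  0.7996  1.5516  1.031   2.0497  1.8075] [-0.9186  0.519   1.7006  1.0463  2.1544  1.9129]
1.25 [True, True, True, True, True] 0 0.075 0 90 cz [0. 1. 0.] tz [0.1544 0.988  0.    ] [ 0.3977  0.2737  2.0307  0.0343  0.8172 -2.4859] [-0.8508  0.8506  1.517
[... 1109 characters left out ...]
 cz [-0.1736  0.9848 -0.    ] tz [-0.0047  0.9975 -0.0706] [0.3977 0.2737 2.0307 0.0343 0.8172 0.6557] [-0.8058  0.8675  1.428   0.912   2.0879  1.7929] [-0.8568  0.5937  1.589   0.922   2.1883  1.8703]
1.27 [True, True, True, True, True] 0 0.09 0 80 cz [0.1736 0.9848 0.    ] tz [0.3088 0.9485 0.0706] [ 0.3737  0.2556  2.056   0.0352  0.8107 -2.5107] [-0.897   0.8036  1.6313  1.1515  1.9931 -1.3473] [-0.9612  0.5107  1.7887  1.1594  2.089  -1.2287]
1.27 [True, True, True, True, True] 0 0.09 1 80 cz [0.1736 0.9848 0.    ] tz [0.3088 0.9485 0.0706] [0.3737 0.2556 2.056  0.0352 0.8107 0.6309] [-0.897   0.8036  1.6313  1.1515  1.9931  1.7943] [-0.9612  0.5107  1.7887  1.1594  2.089   1.9129]
132
```

A good plan exists: a top-down grip on the lying mill at its waist, then placing with the tool level and pointing +y from the free right side. Before moving I'll fit a quick FK from IK samples, so I can check the mill's clearance along the joint-space transfer.

```bash
cat > fk.py <<'E'
from lie import *
from scipy.optimize import least_squares
rng=np.random.default_rng(0)
def fk(q,k):
    a1,d1,a2,a3,e,d6=k[:6]; A=q[1]+q[2]
    w=np.array([a1+a2*np.sin(q[1])+a3*np.sin(A)+e*np.cos(A),0,d1+a2*np.cos(q[1])+a3*np.cos(A)-e*np.sin(A)])
    B=Ro.from_euler('z',q[0]); R=B*Ro.from_euler('y',A)*Ro.from_euler('z',q[3])*Ro.from_euler('y',q[4])*Ro.from_euler('z',q[5]+k[6])
    return B.apply(w)+d6*R.as_matrix()[:,2],R,B.apply(w)
def calib():
    D=[]
    for _ in range(25):
        p=np.array([rng.uniform(.35,.55),rng.uniform(-.3,.3),rng.uniform(.1,.3)]); o=(Ro.from_euler('z',rng.uniform(-1,1))*Ro.from_euler('x',np.pi)*Ro.from_euler('y',rng.uniform(-.5,.5))); q=bot.ik(p,o.as_quat())
        if q is not None: D.append((np.array(q),p,o))
    res=lambda k:np.concatenate([np.r_[fk(q,k)[0]-p,.1*(o.inv()*fk(q,k)[1]).as_rotvec()] for q,p,o in D])
    r=min((least_squares(res,[0,.3,.4,.4,0,.2,t]) for t in(0,1.57,3.14,-1.57)),key=lambda r:r.cost); print("fk",r.x,"cost",r.cost,len(D)); return r.x
E
python3 - <<'E'
from fk import *
k=calib(); np.save("k.npy",k)
q=bot.read_joint_pos(); print(fk(q,k)[0],bot.read_position())
zg=.095; piv,tz,Rp,place,Rc=plan(0,zg,1,np.pi/2); rel=None
Rm=Mlie(PM)[0]; m=Rp.inv().apply(Rm.as_matrix()[:,2]) # mill axis in tool
def path(qa,qb,n=9):
    for t in np.linspace(0,1,n):
        p,R,w=fk(qa+(qb-qa)*t,k); pv=p-.018*R.as_matrix()[:,2]; ax=R.apply(m); print(" %.2f piv"%t,pv,"foot",pv-zg*ax,"knob",pv+(.17-zg)*ax,"wrist",w)
for lift,pz in((.22,.15),(.26,.19)):
    a=bot.ik(piv+.018*tz+[0,0,lift],Rp.as_quat()); b=bot.ik(*place(39,-35,pz)); print(lift,pz,a,b)
    if a is not None and b is not None: path(np.array(a),np.array(b))
print(fk(np.array(bot.ik(*place(39,-35,0))),k)[2])
E
```

```text
fk [0.0041 0.2654 0.4175 0.543  0.0327 0.2692 1.5708] cost 0.058092970803215495 24
[0.4839 0.3768 0.1058] [0.4434 0.4023 0.1223]
0.22 0.15 [ 0.3655 -0.081   1.9356  0.0269  1.2677  0.6389] [-0.9209  0.5092  1.7046  1.0477  2.1588  1.9179]
 0.00 piv [0.4528 0.1802 0.247 ] foot [0.4791 0.2714 0.25  ] knob [0.432  0.1082 0.2446] wrist [0.4505 0.1724 0.498 ]
 0.12 piv [0.4535 0.1329 0.2305] foot [0.5098 0.2094 0.2307] knob [0.4091 0.0725 0.2304] wrist [0.4939 0.1025 0.4766]
 0.25 piv [0.4529 0.0897 0.222 ] foot [0.5305 0.1438 0.2135] knob [0.3917 0.0469 0.2288] wrist [0.5249 0.0231 0.4533]
 0.38 piv [0.4532 0.0475 0.2209] foot [0.541  0.0766 0.1991] knob [0.3839 0.0245 0.2382] wrist [ 0.5416 -0.0636  0.4282]
 0.50 piv [0.4547 0.0027 0.2262] foot [0.5416 0.0093 0.1886] knob [ 0.386  -0.0024  0.2559] wrist [ 0.5423 -0.1546  0.4014]
 0.62 piv [ 0.4555 -0.0479  0.2364] foot [ 0.5332 -0.0573  0.1825] knob [ 0.3942 -0.0405  0.2789] wrist [ 0.5261 -0.2467  0.3728]
 0.75 piv [ 0.4524 -0.1067  0.2497] foot [ 0.5162 -0.1232  0.1813] knob [ 0.402  -0.0936  0.3038] wrist [ 0.4926 -0.3365  0.3427]
 0
[... 812 characters left out ...]
rist [ 0.5362 -0.0667  0.4639]
 0.50 piv [0.448  0.0007 0.2618] foot [0.5352 0.0074 0.2246] knob [ 0.3792 -0.0046  0.2911] wrist [ 0.5348 -0.1577  0.4364]
 0.62 piv [ 0.4466 -0.0498  0.2716] foot [ 0.5245 -0.059   0.2181] knob [ 0.3851 -0.0425  0.3139] wrist [ 0.5162 -0.2493  0.4075]
 0.75 piv [ 0.4409 -0.1077  0.2849] foot [ 0.5049 -0.1242  0.2166] knob [ 0.3904 -0.0948  0.3387] wrist [ 0.4805 -0.3379  0.3774]
 0.88 piv [ 0.4267 -0.1733  0.2995] foot [ 0.4763 -0.188   0.2198] knob [ 0.3875 -0.1617  0.3624] wrist [ 0.4281 -0.4202  0.346 ]
 1.00 piv [ 0.3994 -0.2446  0.3136] foot [ 0.4375 -0.2506  0.2268] knob [ 0.3692 -0.2399  0.3821] wrist [ 0.3606 -0.4928  0.3136]
[ 0.4365 -0.5055  0.1468]
```

```bash
sed -i 's/np.array(\[a1+/np.array([a1+/; s/+e\*np.cos(A),0,d1/+e*np.cos(A),k[7],d1/; s/\[0,.3,.4,.4,0,.2,t\]/[0,.3,.4,.4,0,.2,t,0]/' fk.py
python3 - <<'E'
from fk import *
k=calib(); np.save("k.npy",k)
print(fk(bot.read_joint_pos(),k)[0]-bot.read_position())
zg=.095; piv,tz,Rp,place,Rc=plan(0,zg,1,np.pi/2)
m=Rp.inv().apply(Mlie(PM)[0].as_matrix()[:,2])
def path(qa,qb,n=5):
    for t in np.linspace(0,1,n):
        p,R,w=fk(qa+(qb-qa)*t,k); pv=p-.018*R.as_matrix()[:,2]; ax=R.apply(m); print(" %.2f piv"%t,pv,"foot",pv-zg*ax,"wrist",w)
a=np.array(bot.ik(piv+.018*tz+[0,0,.14],Rp.as_quat())); b=np.array(bot.ik(*place(39,-35,.16)))
for d2,d3 in((-.45,.1),(-.5,.3)):
    w=(a+b)/2; w[1]+=d2; w[2]+=d3; print(d2,d3,w); path(a,w); path(w,b)
f=np.array(bot.ik(*place(39,-35,0))); print("final",f); path(b,f,2)
E
```

```text
fk [-0.      0.2944  0.4545  0.5577  0.0614  0.3045  1.5708  0.07  ] cost 7.226593137320808e-31 24
[ 0.  0. -0.]
-0.45 0.1 [-0.2799 -0.1995  1.9595  0.5398  1.6361  1.2811]
 0.00 piv [0.4271 0.2463 0.1659] foot [0.4535 0.3375 0.169 ] wrist [0.4246 0.2374 0.4523]
 0.25 piv [0.4304 0.2037 0.2002] foot [0.4878 0.2791 0.2062] wrist [0.4515 0.165  0.4833]
 0.50 piv [0.4309 0.1673 0.2402] foot [0.5105 0.2189 0.2451] wrist [0.4644 0.0899 0.5141]
 0.75 piv [0.4299 0.1345 0.2862] foot [0.5215 0.1595 0.286 ] wrist [0.463  0.0153 0.5446]
 1.00 piv [0.4267 0.103  0.3373] foot [0.5214 0.1032 0.3289] wrist [ 0.4481 -0.056   0.5747]
 0.00 piv [0.4267 0.103  0.3373] foot [0.5214 0.1032 0.3289] wrist [ 0.4481 -0.056   0.5747]
 0.25 piv [0.4508 0.0568 0.3313] foot [0.5377 0.039  0.2973] wrist [ 0.4841 -0.1513  0.5254]
 0.50 piv [ 0.472  -0.0049  0.3286] foot [ 0.5432 -0.0299  0.2709] wrist [ 0.495  -0.2556  0.4654]
 0.75 piv [ 0.4836 -0.0835  0.3252] foot [ 0.5368 -0.1038  0.2491] wrist [ 0.4782 -0.3612  0.3955]
 1.00 piv [ 0.4778 -0.1764  0.3168] foot [ 0.516  -0.1823  0.23  ] wrist [ 0.4336 -0.4594 
[... 554 characters left out ...]
foot [0.435  0.1281 0.2444] wrist [ 0.3973 -0.0414  0.4914]
 0.25 piv [0.3907 0.0851 0.2887] foot [0.4737 0.0692 0.2453] wrist [ 0.4431 -0.1319  0.4683]
 0.50 piv [0.4363 0.0196 0.3069] foot [ 0.5038 -0.0028  0.2439] wrist [ 0.4674 -0.2366  0.4312]
 0.75 piv [ 0.4687 -0.0692  0.3173] foot [ 0.5198 -0.0875  0.2393] wrist [ 0.4651 -0.3486  0.3805]
 1.00 piv [ 0.4778 -0.1764  0.3168] foot [ 0.516  -0.1823  0.23  ] wrist [ 0.4336 -0.4594  0.3168]
final [-0.8585  0.8097  1.5449  1.0312  2.0467  1.805 ]
 0.00 piv [ 0.4778 -0.1764  0.3168] foot [ 0.516  -0.1823  0.23  ] wrist [ 0.4336 -0.4594  0.3168]
 1.00 piv [ 0.5421 -0.1864  0.1706] foot [ 0.5803 -0.1924  0.0839] wrist [ 0.4979 -0.4695  0.1706]
```

FK now matches exactly, and the transfer path via a raised mid-waypoint clears the crate contents and the cabinet. Executing.

```bash
cat > go.py <<'E'
from fk import *
k=np.load("k.npy"); zg=.095
piv,tz,Rp,place,Rc=plan(0,zg,1,np.pi/2)
loc=lambda:C.inv().apply(bot.read_position()-.018*Rc.as_matrix()[:,2]-CR)*1000-[0,0,zg*1000]
E
python3 - <<'E'
from go import *
P=bot.read_position(); bot.movel(P+[0,0,.12],.25)
bot.move_pose(piv+.018*tz+[0,0,.12],Rp.as_quat()); bot.set_gripper(.065)
bot.movel(piv+.018*tz,.2); bot.set_gripper(.025,70); w=bot.read_gripper_width(); print("w",w,bot.read_grip_force(),bot.read_clock())
assert .025<w<.055
bot.movel(piv+.018*tz+[0,0,.14],.25); print("lift w",bot.read_gripper_width())
a=np.array(bot.read_joint_pos()); b=np.array(bot.ik(*place(39,-35,.18))); m=(a+b)/2; m[1]-=.5; m[2]+=.2
bot.movej(m); bot.movej(b); print("pre",bot.read_gripper_width(),bot.read_clock(),loc())
kt,ks=cam("top"),cam("side")
R,_p=Rc.as_matrix(),bot.read_position()
for n,kk in(("top",kt),("side",ks)):
    cv2.imwrite(f"pics/v_{n}.png",kk["img"][:,:,::-1]); o=CR+C.apply(loc()/1000)
    mp=[cyl(0,0,r,z0,z1)@C.as_matrix().T+o for r,z0,z1 in((.029,0,.02),(.019,0,.12),(.0245,.126,.155))]
    u,v=proj(kk,o+C.apply([0,0,.085]))[0].astype(int); sl=(slice(v-30,v+30),slice(u-30,u+30))
    h=cv2.cvtColor(kk["img"],cv2.COLOR_RGB2HSV); mk=((h[...,0]>=9)&(h[...,0]<=17)&(h[...,1]>130)&(h[...,2]>60)); S=sil(kk,mp)
    print(n,(u,v)); 
    for r in range(v-28,v+28,2): print("".join("@" if mk[r,q] and S[r,q]>.5 else "#" if mk[r,q] else "+" if S[r,q]>.5 else "." for q in range(u-28,u+28)))
E
```

```text
Traceback (most recent call last):
rig.MotionError: the arm cannot follow that straight line within its joint ranges
```

Run:
```python
from go import *
q=np.array(bot.read_joint_pos()); b=np.array(bot.ik(piv+.018*tz+[0,0,.14],Rp.as_quat())); print(q,b)
for w in([0,-.4,0,0,0,0],[0,-.5,.2,0,-.1,0]):
    m=q+w; print(w)
    for A,B in((q,m),(m,b)):
        for t in(0,.25,.5,.75,1):
            p,R,wr=fk(A+(B-A)*t,k); print("  tcp",p,"tz",R.as_matrix()[:,2],"wrist",wr)
```

```text
[ 0.9414  1.1624  1.0688 -1.0366  2.3219  1.1041] [0.3655 0.0113 2.0068 0.0287 1.1043 0.634 ]
[0, -0.4, 0, 0, 0, 0]
  tcp [0.4434 0.4023 0.1223] tz [ 0.0569 -0.9906  0.1247] wrist [0.4261 0.704  0.0843]
  tcp [0.4518 0.4139 0.1817] tz [ 0.0518 -0.9975  0.0475] wrist [0.436  0.7176 0.1672]
  tcp [0.4566 0.4205 0.2422] tz [ 0.0513 -0.9982 -0.0302] wrist [0.441  0.7245 0.2514]
  tcp [0.4579 0.4223 0.3032] tz [ 0.0553 -0.9927 -0.1076] wrist [0.4411 0.7246 0.336 ]
  tcp [0.4556 0.4191 0.3641] tz [ 0.0639 -0.9809 -0.1839] wrist [0.4361 0.7178 0.4201]
  tcp [0.4556 0.4191 0.3641] tz [ 0.0639 -0.9809 -0.1839] wrist [0.4361 0.7178 0.4201]
  tcp [0.4885 0.3268 0.3007] tz [ 0.025  -0.8734 -0.4864] wrist [0.4809 0.5928 0.4488]
  tcp [0.4758 0.2691 0.2318] tz [-0.0536 -0.643  -0.764 ] wrist [0.4921 0.4649 0.4645]
  tcp [0.4463 0.2485 0.1778] tz [-0.0835 -0.3127 -0.9462] wrist [0.4718 0.3437 0.4659]
  tcp [0.4273 0.2468 0.148 ] tz [ 0.0089  0.0309 -0.9995] wrist [0.4246 0.2374 0.4523]
[0, -0.5, 0.2, 0, -0.1, 0]
  tcp [0.4434 0.4023 0.1223] tz [ 0.0569 -0.9906  0.1247] wrist [0.4261 0.704  0.0843]
  tcp [0.449  0.4025 0.1812] tz [ 0.0706 -0.9963  0.0495] wrist [0.4275 0.7059 0.1662]
  tcp [0.4508 0.3977 0.239 ] tz [ 0.0884 -0.9958 -0.0243] wrist [0.4239 0.7009 0.2464]
  tcp [0.4489 0.3881 0.2949] tz [ 0.1101 -0.9893 -0.0962] wrist [0.4154 0.6893 0.3242]
  tcp [0.4437 0.374  0.3483] tz [ 0.1354 -0.9769 -0.1653] wrist [0.4024 0.6715 0.3986]
  tcp [0.4437 0.374  0.3483] tz [ 0.1354 -0.9769 -0.1653] wrist [0.4024 0.6715 0.3986]
  tcp [0.4641 0.2928 0.2807] tz [ 0.0546 -0.8728 -0.4851] wrist [0.4475 0.5586 0.4284]
  tcp [0.4504 0.2486 0.2146] tz [-0.0471 -0.6416 -0.7656] wrist [0.4648 0.444  0.4477]
  tcp [0.4305 0.24   0.1676] tz [-0.0835 -0.3115 -0.9466] wrist [0.4559 0.3349 0.4559]
  tcp [0.4273 0.2468 0.148 ] tz [ 0.0089  0.0309 -0.9995] wrist [0.4246 0.2374 0.4523]
```

Run:
```python
from go import *
q=np.array(bot.read_joint_pos()); bot.movej(q+[0,-.25,.1,0,-.05,0])
bot.move_pose(piv+.018*tz+[0,0,.12],Rp.as_quat()); bot.set_gripper(.065)
bot.movel(piv+.018*tz,.2); bot.set_gripper(.025,70); w=bot.read_gripper_width(); print("w",w,bot.read_grip_force(),bot.read_clock())
assert .025<w<.055
bot.movel(piv+.018*tz+[0,0,.14],.25); print("lift w",bot.read_gripper_width())
a=np.array(bot.read_joint_pos()); b=np.array(bot.ik(*place(39,-35,.18))); m=(a+b)/2; m[1]-=.5; m[2]+=.2
bot.movej(m); bot.movej(b); print("pre",bot.read_gripper_width(),bot.read_clock(),loc())
kt,ks=cam("top"),cam("side")
for n,kk in(("top",kt),("side",ks)):
    cv2.imwrite(f"pics/v_{n}.png",kk["img"][:,:,::-1]); o=CR+C.apply(loc()/1000)
    mp=[cyl(0,0,r,z0,z1)@C.as_matrix().T+o for r,z0,z1 in((.029,0,.02),(.019,0,.12),(.0245,.126,.155))]
    u,v=proj(kk,o+C.apply([0,0,.085]))[0].astype(int)
    h=cv2.cvtColor(kk["img"],cv2.COLOR_RGB2HSV); mk=((h[...,0]>=9)&(h[...,0]<=17)&(h[...,1]>130)&(h[...,2]>60)); S=sil(kk,mp)
    print(n,(u,v)); 
    for r in range(v-34,v+34,2): print("".join("@" if mk[r,q] and S[r,q]>.5 else "#" if mk[r,q] else "+" if S[r,q]>.5 else "." for q in range(u-28,u+28)))
```

```text
w 0.04837477962824908 71.83922646974679 51.275
lift w 0.04801867192142017
pre 0.04819780443234118 53.975 [ 39.1893 -33.3642 179.8668]
top (np.int64(333), np.int64(220))
...#......................#................###..........
........................................................
............................................##..........
..........................................#.............
.....................................#..................
........................................................
#........................................#..............
#...........................................#...........
..........................++@@++++.........#............
.......................@@@@@@@@@@@@++...................
.....................@@@@@@@@@@@@@@@@++.#.#.............
....................@@@@@@@@@@@@@@@@@@+.##..............
....................@@@@@+++++++++++++@+................
...................#@@@@++++++++++++++++................
...................#@@@@@+++++++++++++++................
...................#@@@@@@@@@@@@+++++++.................
...................
[... 2280 characters left out ...]
++..............
.............................++++++++++++++.....#.......
............................++++++++++++++++............
........#...................+++++++++++++++..........#..
.....#####...................+++++++++++++.............#
......#######..................+++++++++................
..................................++....................
............................#............#..............
...........................#####...............####..#..
..........................######.................#.##...
...........................###.###...........#..........
.................###........#...###..........##......#..
....................##...........####.......#........#..
```

The mill's silhouette matches the upright prediction in the top view to about 1 px. Now lower, slide to the rail, seat and release.

Run:
```python
from go import *
bot.movel(place(39,-35,.012)[0],.15); print("near",loc(),bot.read_ft_force())
hit=bot.movel(place(39,-35,-.012)[0],.03,f_stop=4); l=loc(); print("hit",hit,l,bot.read_ft_force(),bot.read_gripper_width(),bot.read_clock())
if hit and abs(l[2])<7:
    z0=l[2]/1000
    bot.movel(place(39,-35,z0+.002)[0],.05)
    print("slide",bot.movel(place(23,-35,z0+.002)[0],.03,f_stop=4),loc())
    x=loc()[0]; print("seat",bot.movel(place(x+.5,-35,z0-.006)[0],.02,f_stop=4),loc(),bot.read_ft_force(),bot.read_clock())
```

```text
near [ 39.4238 -35.267   12.6821] [ 1.0363 -0.3567 -0.6486]
hit True [ 38.602  -34.8912  -5.1521] [-0.6716 -1.0918  3.1483] 0.048224410645746195 55.9417
slide True [ 32.4708 -34.9764  -3.8277]
seat True [ 32.4856 -34.939   -5.1408] [-0.1205 -0.5815  2.9865] 56.775
```

Run:
```python
from go import *
bot.set_gripper(.066); print("w",bot.read_gripper_width(),bot.read_clock())
p=bot.read_position(); bot.movel(p-.10*Rc.as_matrix()[:,2],.2)
q=np.array(bot.read_joint_pos()); bot.movej(q+[-.35,-.45,0,0,0,0]); bot.wait(.3); print("t",bot.read_clock())
kt,ks=cam("top"),cam("side")
for n,kk in(("top",kt),("side",ks)): cv2.imwrite(f"pics/w_{n}.png",kk["img"][:,:,::-1])
def mod(x,y,parts,z=0): 
    o=tgt([x,y,z]); return [P@C.as_matrix().T+o for P in parts]
cy=lambda *L:[cyl(0,0,*l) for l in L]
O={"mill":((32.5,-35),cy((.029,0,.015),(.024,0,.12),(.0245,.123,.155),(.006,.155,.17))),"jam":((-41,29),cy((.034,0,.089))),"salt":((-52.6,-43),cy((.022,0,.066),(.017,.066,.085))),"can":((36.6,30.5),[box(-31.5,31.5,-31.5,31.5,0,128)])}
for n,kk in(("top",kt),("side",ks)):
    L=np.full((400,640),".")
    for nm,((x,y),pt) in O.items(): L[sil(kk,mod(x,y,pt))>.5]=nm[0]
    h=cv2.cvtColor(kk["img"],cv2.COLOR_RGB2HSV); H,S,V=[h[...,i].astype(int) for i in range(3)]
    I=np.full((400,640),"."); I[(V>70)&(S<=75)]="w"; I[(V>60)&(S>75)&(H<=9)]="r"; I[(V>60)&(S>100)&(H>9)&(H<18)]="M"; I[(V>60)&(S>75)&(H>=18)&(H<34)]="y"; I[(V>60)&(S>170)&(H>=18)&(H<34)]="J"
    u,v=proj(kk,tgt([0,0,60]))[0].astype(int); print(n,u,v)
    for r in range(v-36,v+36,2): print("".join(L[r,u-32:u+32])+" | "+"".join(I[r,u-32:u+32]))
```

```text
w 0.06590373452737207 57.0917
t 59.2667
top 323 207
................................................................ | yMMMMMMMMyMwwwwwwwwwwwMMMMMMMMMyMMyMyyyy.....w.....wwww.....w...
................................................................ | MyMMMMMMMMMMwwwwwwwwwwMMMMMMyMMyyMyyyyyy.w...........w......wwww
................................................................ | wwwwwwwww...wwwwwwwww.MMyyyyM...y....yy..www................wwww
................................................................ | .....w......wwwwwwwwwyyyyMyyMMMMMMyyyyyyy.........ww.w........ww
................................................................ | .......w..w..wwwwwwwwMyyyyyyyyyyyyMyMMMyyMyyyyMyMMyw....www.....
....................ccccc....................................... | ........w....ww..wwwwyyyyyyyMMMMMMMMyyyMyyyyyyyyyyMMyyyyMyyyy...
...................ccccccccccccccccc............................ | ww...ww.......MyyMyyyyyyyyyyyyyyyyyyyyMMMyMyMyyyyyyyyyyyyyMMMw.w
..................cccccccccccccccccccc.......................... | w......w......yyyMyywwwwwwwwwwy.MMyyyyyyyyyyyyyyyyMMMMMMM
[... 7768 characters left out ...]
rrrrrrrrrrrMMMMMMrrrrrrrrrrrrrrrrrrrrrrr
................................................................ | ww..............rrrrrrrrrrrrrrrrrrrrrMMrrrrrrrrrrrrrrrrrrrrrrrrr
................................................................ | ..................rrrrrrrrrrrrrrrrrrrrrrrrrrrrrrrrrrrrrrrrrrrrrr
................................................................ | .....................rrrrrrrrrrrrrrrrrrrrrrrrrrrrrrrrrrrrrrrrrrr
................................................................ | .......................rrrrrrrrrrrrrrrrrrrrrrrrrrrrrrrrrrrrrrrrr
................................................................ | .........................rrrrrrrrrrrrrrrrrrrrrrrrrrrrrrrrrrrrrrr
```

```bash
python3 -c "
from rig import bot
print(bot.job_done(), bot.read_clock())"
```

```text
the job is handed in; nothing more can be done
the job is handed in; nothing more can be done
```

I handed the job in at about 59 s. The last top-camera check matched all four standing upright in the crate: jam and salt in front, canister and mill behind. On the way the mill knocked the canister (which stayed upright) and toppled once on the worktop before I regrasped it, and the arm blocked the last side view.

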